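# Add the left-out pusher to the instrument rack and snap its hold-down bar back

## Robot

A 6-joint arm with a two-finger parallel gripper is mounted at the origin on a cart in front of the work surface, level with it; the furniture and walls round the work are solid. World frame = base frame: x ahead of the robot, y to its left, z up, the work surface at z = 0. Lengths are in m, angles in rad, forces in N, time in s.
With the tool pointing down it reaches from about 0.375 to 0.9 m from the base axis. Payload 3.1 kg.
Tool frame: the origin (TCP) lies at the very end of the fingers, on their centre line; the grasp point (between the pads) lies 19 mm behind it; z points along the fingers, y is the direction in which the jaws open and shut (so a half turn about z gives the same grasp; the last joint's range is limited). The gripper opens to 85 mm and grips with 20 to 120 N. Pads are 22 mm wide; open, the fingers measure 114 mm over their backs; the gripper's body (76 mm by 85 mm) begins 54 mm behind the grasp point. The pads swing forward as they close: fully open they stand 13 mm farther back than shut.
Start: joints at [1.095, 0.527, 1.433, -0, 1.181, -0.178], TCP at [0.183, 0.598, 0.21] pointing down, gripper open.
Joint ranges: [-3.08, 3.08], [-0.75, 2.2], [0.22, 2.44], [-1.43, 4.57], [0, 2.65], [-2.85, 2.85]. Speed limits (rad/s): [2.79, 2.79, 3.14, 3.14, 3.14, 3.14].

## Interface

Orientations are given as a unit quaternion [x, y, z, w].
In Python, from station import manip gives the robot as it stands.
- The arm moves only by the tool send_rows, never from a script. Its argument "motion" is a list of rows, each an object with "gripper": the finger opening in mm, from 0 to 85.4; "travel": the shift along the tool's x, y, z in mm, a list of three; "rotation": the turn, a rotation vector about the tool's x, y, z in degrees, a list of three. In form: [{"gripper": gripper, "travel": [x, y, z], "rotation": [ax, ay, az]}, ...]. A call has 1 to 12 rows; each row shifts and turns the commanded pose from where the row before left it, along the tool's axes as they then stand; what a row does not reach is not made up. A row lasts 1/12 s, in which the tool goes at most 41.7 mm and 7.16 degrees, less where a joint would pass 70% of its speed; a pose out of reach is approached as far as the arm can. A call is refused whole if a number of a shift passes 41.7 or a number of a turn 7.16, either way. A call with a gripper value outside its range is refused whole. The fingers move at their own pace and stop on an object; "newtons" is the grip in N (left out, the last holds). Time passes only in rows, so rows that do not move let the fingers close. It gives the time, the measured TCP pose, the force and the opening at its end, in the units of the state.
- manip.sense(): the state, without advancing time (a new reading comes with each control period).
- manip.snapshot(name): name is "scene" or "side" or "wrist"; returns the picture (480x640x3 uint8, red, green, blue); there is no depth.
- manip.calibration(name): a dict with "fx", "fy", "cx", "cy" (pixels), "cam_to_world" (4x4, takes a point from camera to world coordinates). Camera axes: x right, y down, z forward; pixel columns grow to the right and rows downward; lengths in m; the calibration is good to about 2 mm. The wrist camera is an equidistant fisheye: a pixel r from the principal point sees the ray r / f radians off the axis. A picture is of the moment at which its call begins: read the wrist's pose just before it. calibration takes no time and is no camera call; for the wrist camera it gives the pose at the moment of the call.
- manip.sign_off(): hands the job in, once; it reports no verdict.
The state is a dict: "t": time; "q": joint angles; "qd": joint speeds; "tau": joint torques, N m; "tcp_pos": TCP position; "tool_rot": TCP orientation; "force": force on the tool from outside, world axes, zero at the start; "ft_torque": the same for the moment, N m; "finger_gap": opening from 0.0 (shut) to 1.0 (fully open).
Only numpy, scipy, OpenCV 4.12 (cv2) and the standard library are available. Lean on these libraries where they do the work, as an engineer would, in place of code of your own. Each camera call takes 0.05 s, during which the arm holds its last target. There are 200 camera calls.

## Task

The straight cuticle pusher was left out of the loaded, sloping instrument rack. Unclip the rack's hold-down bar and lay it down on the bare worktop, grip upward; then lay the pusher down in the empty middle slot, side by side with the other two, and snap the bar back across the instruments between its two spring clips until it sits fully home. Keep the other two instruments in their slots and do not disturb the other tools on the worktop.

Things in the scene. Friction and masses are not known exactly. Their poses are not given: they have to be found in the camera images.
- rack_face: Sloping face, 192 x 220 mm, of a steel wire instrument rack fixed to the worktop, low edge toward the robot. Origin at the centre of its wire plane, 56 mm above the worktop. x runs up the slope, y to the rack's left, z square out of the face, leaning 25 degrees from vertical toward the robot. The worktop 100 mm nearer the robot and 100 to 300 mm left of the origin is bare.
- hold_down_bar: Steel bar 14 x 14 mm, 175 mm long in y, ends tapered to 5 mm over 3.5 mm. Black grip block on its middle: 14 mm thick (x), 50 mm long (y), z = 17 to 43 mm. Origin: centre of underside; z up through the grip; 0.12 kg; same end for end. It starts snapped in at bar_seat, axes parallel to rack_face, and comes out and goes in square to the face (along its z), with about 10 to 15 N.
- clip_left (a joint): Left (+y) leaf-spring clip, a 14 mm wide upright steel strip with an inward rolled nose and a flared top, reaching z = 53 mm on the face; rad spread outward: 0 at rest, about 0.02 with the bar home, about 0.08 at its widest.
- clip_right (a joint): Right (-y) leaf-spring clip, mirror image of the left one; same values.
- bar_seat (a point): Underside centre (origin) of the bar when home: face x = 0, y = 0, z = 27.5 mm; axes as rack_face. Two upright saddles carry the bar at y = -72 and +72 mm, with wire forks 17 mm apart in x, flared at the top. The bar meets the clips 13 mm above home, spreads them most from 9 to 4 mm, and below that they pull it down.
- free_slot (a point): Empty middle slot: centre of its floor, half-way between the combs (face x = 0, y = 0, z = 18 mm); axes as rack_face. Two grey silicone combs, 10 mm wide, at x = -42 and +42 mm, each have a 12 mm wide slot here, 11.5 mm deep with rounded mouth. The pusher's origin belongs here, its length along x, either end up; the silicone stops it sliding down.
- left_slot (a point): The same point of the left slot (y = +50 mm), where the scaler lies.
- right_slot (a point): The same point of the right slot (y = -50 mm), where the mouth mirror lies.
- cuticle_pusher: Straight steel cuticle pusher, 155 mm long in y, loose on the worktop right of the rack, pointing roughly away from the robot. Its handle, the middle 125 mm, 8 mm thick, is the part to grip and to lie in the combs; the slim tips beyond meet nothing. Origin: centre of its underside; z up; 0.02 kg.
- scaler: Scaler (steel instrument with hooked ends, 163 mm) lying loose in the left slot; handle 125 mm long, 8 mm thick. Origin: middle of its underside; y up the slope, z out of the face.
- mouth_mirror: Mouth mirror (steel, 159 mm, small round mirror) lying loose in the right slot; its 8 mm thick handle runs from 40 mm below to 85 mm above its origin, which is on its underside, 22 mm down the slope from right_slot; y up the slope, z out of the face.
- cuticle_nippers: Bystander: steel nippers, 121 mm, flat on the worktop before the rack's right end.
- nail_nippers: Bystander: the other pair of steel nippers, 121 mm, flat before its left end.
- tweezers: Bystander: steel tweezers, 116 mm, flat on the worktop right of the rack, on either side of the pusher and pointing much the same way.
- marker: Bystander: felt marker, 135 mm, on the worktop at the front right.
- nail_brush: Bystander: white nail brush, 98 mm, on the worktop at the front left.

How it is judged:
On the way, in this order (a step that is already met when the one before it is completed fails the run):
1. the hold-down bar is out of its clips and lies released, grip up, on the worktop (height (world z) of hold_down_bar below 0.008 m and angle between hold_down_bar's own z axis and vertical below 0.12 rad and linear speed of hold_down_bar below 0.03 m/s and contact force between the fingers and hold_down_bar below 0.2 N), for 0.2 s.
2. the pusher lies released in the empty middle slot while the bar is still off the rack (x of cuticle_pusher in the frame of free_slot between -0.02 and 0.02 m and y of cuticle_pusher in the frame of free_slot between -0.006 and 0.006 m and z of cuticle_pusher in the frame of free_slot between -0.004 and 0.004 m and angle between the y axis of cuticle_pusher and the x axis of rack_face, either way round below 0.08 rad and contact force between the fingers and cuticle_pusher below 0.2 N and linear speed of cuticle_pusher below 0.03 m/s and distance between hold_down_bar and bar_seat above 0.06 m), for 0.2 s.
At the end, for the whole second after the job is handed in: Bar home between its clips (3 mm in height, 4 to 5 mm sideways, 3 degrees; clips below 0.05 rad); pusher on the middle slot's floor (4 mm in height, 6 mm sideways, 20 mm along the slope, 4.5 degrees); scaler and mouth mirror in their slots within the same limits; all at rest (x of hold_down_bar in the frame of bar_seat between -0.004 and 0.004 m and y of hold_down_bar in the frame of bar_seat between -0.005 and 0.005 m and z of hold_down_bar in the frame of bar_seat between -0.003 and 0.002 m and angle between the y axis of hold_down_bar and the y axis of rack_face, either way round below 0.05 rad and angle between the z axis of hold_down_bar and the z axis of rack_face, either way round below 0.08 rad and value of joint each of clip_left, clip_right below 0.05 rad and x of cuticle_pusher in the frame of free_slot between -0.02 and 0.02 m and y of cuticle_pusher in the frame of free_slot between -0.006 and 0.006 m and z of cuticle_pusher in the frame of free_slot between -0.004 and 0.004 m and angle between the y axis of each of cuticle_pusher, scaler, mouth_mirror and the x axis of rack_face, either way round below 0.08 rad and x of scaler in the frame of left_slot between -0.02 and 0.02 m and y of scaler in the frame of left_slot between -0.006 and 0.006 m and z of scaler in the frame of left_slot between -0.004 and 0.004 m and x of mouth_mirror in the frame of right_slot between -0.042 and -0.002 m and y of mouth_mirror in the frame of right_slot between -0.006 and 0.006 m and z of mouth_mirror in the frame of right_slot between -0.004 and 0.004 m and linear speed of each of hold_down_bar, cuticle_pusher below 0.02 m/s); the robot touches nothing.
It fails at once if the scaler or the mouth mirror is lifted or knocked out of its slot (more than 20 mm from its place) (distance of any of scaler, mouth_mirror from where it was at the start of the episode above 0.02 m).
It fails at once if a bystanding tool on the worktop is shifted by more than 30 mm (distance of any of cuticle_nippers, nail_nippers, tweezers, marker, nail_brush from where it was at the start of the episode above 0.03 m).
It also fails if it takes over 64 s, if anything falls off the work surface, if the arm or the gripper's body presses on something with over 40 N, if the wrist force passes 120 N, or if a joint passes its speed limit or range.

## Working session

There is one attempt and no reset: what is moved stays moved. The work goes in short steps, Python scripts to look and compute and a tool call to move; the robot and the scene stay as the last step left them, time stands still between calls to the robot, and variables do not carry over. Pictures are saved under pics/ and viewed, about 8 in all and at most 12, crops included, and the job is handed in when it is done.

Besides the shell and the picture viewer there is one more tool, called after ">>>" by a JSON object that holds its "name" and its "arguments". send_rows: Moves the arm, as the interface text tells. Its arguments: {"type":"object","properties":{"motion":{"type":"array","items":{"type":"object","properties":{"gripper":{"type":"number"},"travel":{"type":"array","items":{"type":"number"}},"rotation":{"type":"array","items":{"type":"number"}}}}},"newtons":{"type":"number"}},"required":["motion"]}

```bash
ls; mkdir -p pics
python3 - <<'E'
from station import manip
import cv2,numpy as np
np.set_printoptions(precision=4,suppress=True)
print(manip.sense())
for n in ("scene","side","wrist"):
    c=manip.calibration(n);print(n,c)
    im=manip.snapshot(n);cv2.imwrite(f"pics/{n}0.png",im[...,::-1])
E
```

```text
pics
{'t': 0.0, 'q': array([ 1.0955,  0.5284,  1.4339, -0.    ,  1.1814, -0.1785]), 'qd': array([-0.0019,  0.0002,  0.001 , -0.0004, -0.0002, -0.0012]), 'tau': array([ -0.    , -44.235 , -17.8018,  -0.0002,   0.0084,  -0.    ]), 'tcp_pos': array([0.1824, 0.597 , 0.2094]), 'tool_rot': array([ 0.1479,  0.989 , -0.001 , -0.0003]), 'force': array([-0.3449,  0.2184, -0.3806]), 'ft_torque': array([ 0.0237,  0.0342, -0.0219]), 'finger_gap': 0.9968578276268933}
scene {'fx': 486.829025679559, 'fy': 486.829025679559, 'cx': 316.1011827256962, 'cy': 236.69566514528202, 'cam_to_world': array([[-0.4039, -0.7971,  0.4488,  0.0526],
       [-0.9148,  0.3492, -0.2031,  0.1845],
       [ 0.0051, -0.4926, -0.8703,  0.9917],
       [ 0.    ,  0.    ,  0.    ,  1.    ]])}
side {'fx': 539.2719756967108, 'fy': 539.2719756967108, 'cx': 323.1645519554125, 'cy': 232.91852372373273, 'cam_to_world': array([[ 0.535 , -0.607 ,  0.5877, -0.2264],
       [-0.8448, -0.3742,  0.3825, -0.5198],
       [-0.0123, -0.7011, -0.713 ,  1.0142],
       [ 0.    ,  0.    ,  0.    ,  1.    ]])}
wrist {'fx': 371.64829954431775, 'fy': 371.64829954431775, 'cx': 318.1841134613858, 'cy': 238.49586641775915, 'cam_to_world': array([[ 0.2927,  0.9154,  0.2764,  0.1122],
       [ 0.9562, -0.2794, -0.0871,  0.6196],
       [-0.0025,  0.2898, -0.9571,  0.3727],
       [ 0.    ,  0.    ,  0.    ,  1.    ]])}
```

View pics/scene0.png

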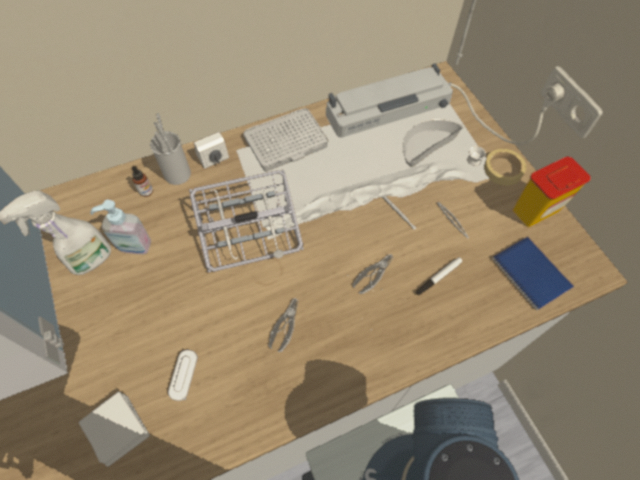

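View pics/side0.png

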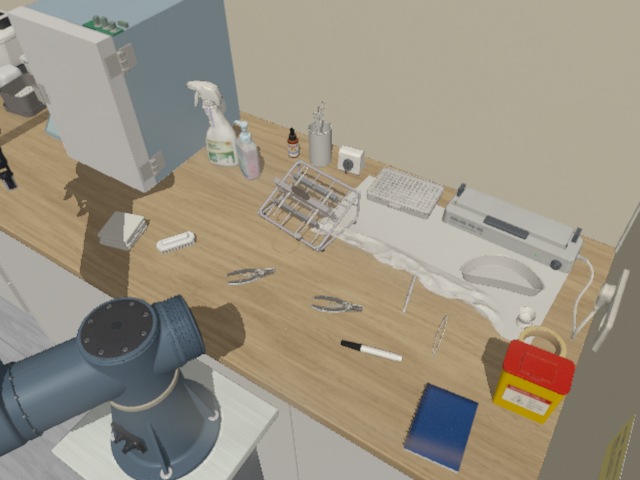

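The scene view shows the rack at about (246,218), with the bar grip at (245,216). The pusher runs from (386,197) to (414,228), with the tweezers at (452,219). The side view shows the grip near (305,190) and the pusher from (412,276) to (405,310). Next I'll take enlarged crops.

```bash
cat > h.py <<'E'
import numpy as np,cv2
from scipy.spatial.transform import Rotation as R
np.set_printoptions(precision=4,suppress=True)
def ray(c,u,v,wrist=False):
    x=np.array([(u-c['cx'])/c['fx'],(v-c['cy'])/c['fy']])
    if wrist:
        th=np.linalg.norm(x); d=np.r_[x/max(th,1e-9)*np.sin(th),np.cos(th)]
    else: d=np.r_[x,1]
    M=c['cam_to_world']; d=M[:3,:3]@d
    return M[:3,3],d/np.linalg.norm(d)
def onz(c,u,v,z,w=False):
    o,d=ray(c,u,v,w); return o+d*(z-o[2])/d[2]
def tri(rays):
    A=sum(np.eye(3)-np.outer(d,d) for o,d in rays); b=sum((np.eye(3)-np.outer(d,d))@o for o,d in rays)
    p=np.linalg.solve(A,b); return p,[np.linalg.norm(np.cross(p-o,d)) for o,d in rays]
def proj(c,P,w=False):
    M=c['cam_to_world']; p=(np.atleast_2d(P)-M[:3,3])@M[:3,:3]
    if w:
        r=np.linalg.norm(p[:,:2],axis=1); th=np.arctan2(r,p[:,2]); x=p[:,:2]/np.maximum(r,1e-9)[:,None]*th[:,None]
    else: x=p[:,:2]/p[:,2:]
    return x*[c['fx'],c['fy']]+[c['cx'],c['cy']]
E
python3 - <<'E'
from h import *
from station import manip
s=cv2.imread('pics/scene0.png');d=cv2.imread('pics/side0.png')
a=cv2.resize(s[165:275,180:310],None,fx=6,fy=6,interpolation=cv2.INTER_CUBIC)[:, :]
b=cv2.resize(d[155:255,250:380],None,fx=6,fy=6,interpolation=cv2.INTER_CUBIC)
cv2.imwrite('pics/a.png',a[:600]);cv2.imwrite('pics/b.png',b)
C=manip.calibration('scene');D=manip.calibration('side')
print(onz(C,246,218,.07))
for n,c,p in(('C',C,[(386,197),(414,228),(438,204),(466,236),(275,345),(295,300),(360,289),(390,257),(460,260),(418,292),(183,375)]),('D',D,[(412,276),(405,310)])):
    for q in p: print(n,q,onz(c,*q,.005))
E
```

```text
[0.6341 0.0928 0.07  ]
C (386, 197) [ 0.5949 -0.2472  0.005 ]
C (414, 228) [ 0.4905 -0.2665  0.005 ]
C (438, 204) [ 0.5262 -0.3533  0.005 ]
C (466, 236) [ 0.4227 -0.3671  0.005 ]
C (275, 345) [0.3602 0.136  0.005 ]
C (295, 300) [0.4355 0.0599 0.005 ]
C (360, 289) [ 0.402  -0.0807  0.005 ]
C (390, 257) [ 0.4453 -0.1784  0.005 ]
C (460, 260) [ 0.3747 -0.3206  0.005 ]
C (418, 292) [ 0.3445 -0.194   0.005 ]
C (183, 375) [0.3772 0.3271 0.005 ]
D (412, 276) [ 0.5947 -0.2404  0.005 ]
D (405, 310) [ 0.4944 -0.2712  0.005 ]
```

View pics/a.png

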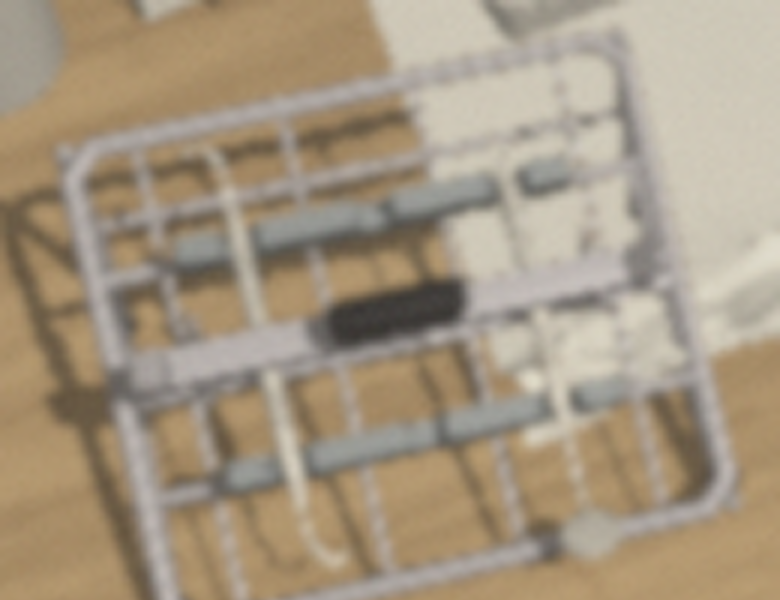

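View pics/b.png

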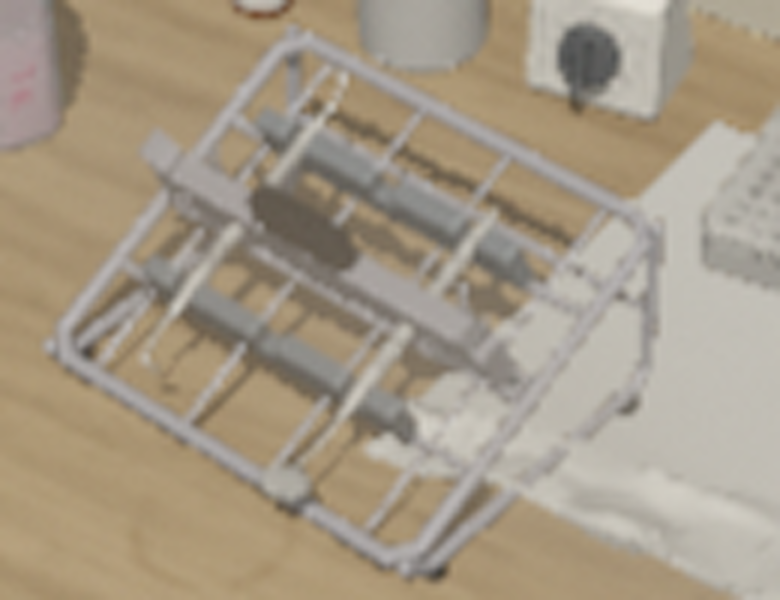

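The scene crop shows the frame corners at about (65,150), (620,40) and (730,500), and the grip at (397,313). In the side crop the corners are at (290,35), (55,345), (400,568) and (652,228), and the grip is at (303,228). I'll fit the rack's x, y and yaw to these.

```bash
cat >> h.py <<'E'
def rackR(yaw,pitch=np.radians(25)): # x up the slope, z leans toward robot
    return (R.from_euler('z',yaw)*R.from_euler('y',-pitch)).as_matrix()
E
python3 - <<'E'
from h import *
from scipy.optimize import least_squares
from station import manip
C=manip.calibration('scene');D=manip.calibration('side')
A=lambda u,v:(u/6+180-.42,v/6+165-.42)
B=lambda u,v:(u/6+250-.42,v/6+155-.42)
e=.0;X=.096;Y=.110
obs=[(C,A(68,152),(X,Y,0)),(C,A(620,42),(X,-Y,0)),(C,A(730,500),(-X,-Y,0)),
(D,B(290,38),(X,Y,0)),(D,B(58,345),(-X,Y,0)),(D,B(405,566),(-X,-Y,0)),(D,B(650,230),(X,-Y,0)),
(C,A(397,313),(0,0,.062)),(D,B(303,228),(0,0,.062))]
def f(p,n=len(obs)):
    r=[]
    for c,uv,P in obs: r+=list(proj(c,np.array([p[0],p[1],.056])+rackR(p[2])@np.array(P))[0]-uv)
    return np.array(r)
s=least_squares(f,[.63,.09,0],loss='soft_l1');print(s.x,np.degrees(s.x[2]));print(s.fun.reshape(-1,2))
E
```

```text
[ 0.6371  0.0919 -0.1459] -8.357557686349994
[[-2.6392 -0.3217]
 [ 1.2489 -2.7605]
 [ 2.8434  2.1823]
 [-0.1326 -3.0482]
 [-3.6281  0.2151]
 [-0.2565  1.9204]
 [ 2.6857 -1.4368]
 [ 0.2213 -0.3137]
 [-0.8649 -1.5209]]
```

```bash
cat >> h.py <<'E'
RACK=[.6371,.0919,-.1459]
def rack(P): 
    return np.array([RACK[0],RACK[1],.056])+rackR(RACK[2])@np.array(P)
def barR(): r=rackR(RACK[2]); return np.c_[r[:,1],r[:,0],-r[:,2]]      # tool for bar on rack
def pushR(): r=rackR(RACK[2]); return np.c_[r[:,0],-r[:,1],-r[:,2]]
def downR(az): # tool down, tool x at azimuth az (deg)
    a=np.radians(az); x=np.array([np.cos(a),np.sin(a),0]); z=np.array([0,0,-1.]); return np.c_[x,np.cross(z,x),z]
def plan(p,Rt,n=None,st=None):
    from station import manip
    s=st or manip.sense(); R0=R.from_quat(s['tool_rot']); dr=(R0.inv()*R.from_matrix(Rt)).as_rotvec(degrees=True)
    dp=(R0.inv().apply(np.array(p)-s['tcp_pos']))*1000
    if n is None: n=int(np.ceil(max(np.linalg.norm(dp)/38,np.linalg.norm(dr)/7,1)))
    S=sum(R.from_rotvec(dr/n*k,degrees=True).as_matrix() for k in range(n))
    t=np.linalg.solve(S,dp)
    print('n',n,'travel',np.round(t,1),'rot',np.round(dr/n,2),'| total dp(tool)',np.round(dp,1))
E
python3 - <<'E'
from h import *
plan(rack((0,0,.15)),barR())
E
```

```text
n 17 travel [-40.2   1.9   3.7] rot [-1.22 -1.04  4.7 ] | total dp(tool) [-519.8 -359.7   18.1]
```

>>> {"name": "send_rows", "arguments": {"motion": [{"gripper": 50,"travel": [-30.6,-21.2,0],"rotation": [0,0,0]},{"gripper": 50,"travel": [-30.6,-21.2,0],"rotation": [0,0,0]},{"gripper": 50,"travel": [-30.6,-21.2,0],"rotation": [0,0,0]},{"gripper": 50,"travel": [-30.6,-21.2,0],"rotation": [0,0,0]},{"gripper": 50,"travel": [-30.6,-21.2,0],"rotation": [0,0,0]},{"gripper": 50,"travel": [-30.6,-21.2,0],"rotation": [0,0,0]},{"gripper": 50,"travel": [-30.6,-21.2,0],"rotation": [0,0,0]},{"gripper": 50,"travel": [-30.6,-21.2,0],"rotation": [0,0,0]},{"gripper": 50,"travel": [-30.6,-21.2,0],"rotation": [0,0,0]},{"gripper": 50,"travel": [-30.6,-21.2,0],"rotation": [0,0,0]}]}}

```text
t: 0.98
tcp_pos: [0.414, 0.3038, 0.2103]
tool_rot: [0.148, 0.989, -0.0, -0.0]
force: [0.9, 0.9, -0.7]
finger_gap: 0.583
```

Run:
```python
from h import *
plan(rack((0,0,.15)),barR())
```

```text
n 13 travel [-21.4   0.6   2.7] rot [-1.59 -1.36  6.15] | total dp(tool) [-212.6 -147.    18.4]
```

>>> {"name": "send_rows", "arguments": {"motion": [{"gripper": 50,"travel": [-21.4,0.6,2.7],"rotation": [-1.59,-1.36,6.15]},{"gripper": 50,"travel": [-21.4,0.6,2.7],"rotation": [-1.59,-1.36,6.15]},{"gripper": 50,"travel": [-21.4,0.6,2.7],"rotation": [-1.59,-1.36,6.15]},{"gripper": 50,"travel": [-21.4,0.6,2.7],"rotation": [-1.59,-1.36,6.15]},{"gripper": 50,"travel": [-21.4,0.6,2.7],"rotation": [-1.59,-1.36,6.15]},{"gripper": 50,"travel": [-21.4,0.6,2.7],"rotation": [-1.59,-1.36,6.15]},{"gripper": 50,"travel": [-21.4,0.6,2.7],"rotation": [-1.59,-1.36,6.15]},{"gripper": 50,"travel": [-21.4,0.6,2.7],"rotation": [-1.59,-1.36,6.15]},{"gripper": 50,"travel": [-21.4,0.6,2.7],"rotation": [-1.59,-1.36,6.15]},{"gripper": 50,"travel": [-21.4,0.6,2.7],"rotation": [-1.59,-1.36,6.15]},{"gripper": 50,"travel": [-21.4,0.6,2.7],"rotation": [-1.59,-1.36,6.15]}]}}

```text
t: 1.9
tcp_pos: [0.5707, 0.1446, 0.1958]
tool_rot: [0.669, 0.719, 0.124, 0.143]
force: [-0.1, 0.6, -0.7]
finger_gap: 0.587
```

>>> {"name": "send_rows", "arguments": {"motion": [{"gripper": 50,"travel": [-21.4,0.6,2.7],"rotation": [-1.59,-1.36,6.15]},{"gripper": 50,"travel": [-21.4,0.6,2.7],"rotation": [-1.59,-1.36,6.15]},{"gripper": 50,"travel": [0,0,0],"rotation": [0,0,0]},{"gripper": 50,"travel": [0,0,0],"rotation": [0,0,0]},{"gripper": 50,"travel": [0,0,0],"rotation": [0,0,0]}]}}

```text
t: 2.32
tcp_pos: [0.5743, 0.1032, 0.1928]
tool_rot: [0.738, 0.639, 0.142, 0.163]
force: [0.1, -0.5, 0.0]
finger_gap: 0.588
```

Run:
```python
from h import *
from station import manip
import pickle
plan(rack((0,0,.15)),barR())
c=manip.calibration('wrist');im=manip.snapshot('wrist');pickle.dump(c,open('w1.pkl','wb'))
im=im[...,::-1].copy();cv2.imwrite('pics/w1raw.png',im)
P=[rack(p) for p in [(0,0,.0705),(0.007,.025,.0705),(-.007,-.025,.0705),(.007,-.025,.0705),(-.007,.025,.0705),(0,.084,.0415),(0,-.084,.0415),(.096,.11,0),(-.096,.11,0),(.096,-.11,0),(-.096,-.11,0)]]
for u,v in proj(c,P,True): cv2.circle(im,(int(round(u)),int(round(v))),2,(0,0,255),-1); print(round(u,1),round(v,1))
cv2.imwrite('pics/w1.png',cv2.resize(im,(800,600)))
```

```text
n 1 travel [-2.1 -0.   0.9] rot [ 0.01 -0.09  0.08] | total dp(tool) [-2.1 -0.   0.9]
318.1 242.4
328.6 206.7
308.2 276.0
327.9 276.0
307.7 206.7
318.3 119.1
317.9 327.2
430.7 94.5
205.7 94.2
414.3 326.7
221.4 326.5
```

View pics/w1.png

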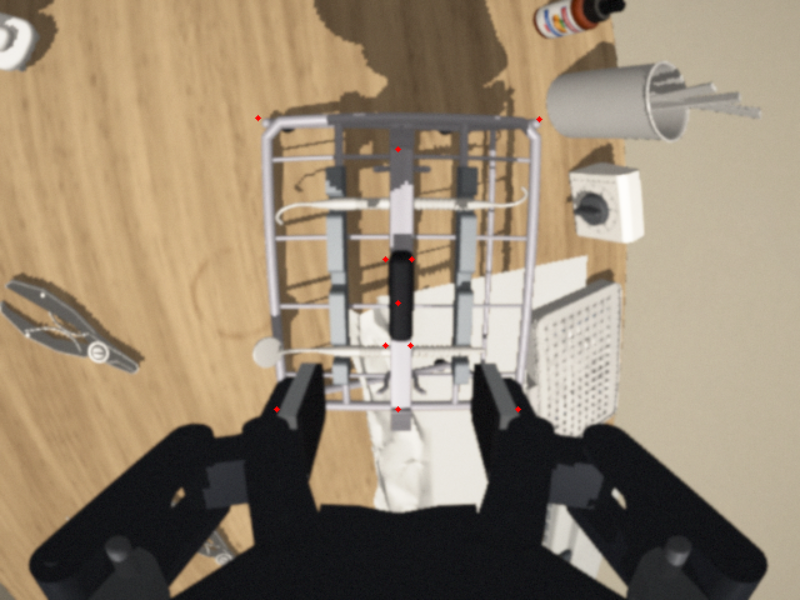

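The wrist view shows the grip at x 389–413, y 252–340 in the 800-px picture. That is about 2 mm up the slope and 3 mm left of my prediction, and the yaw agrees. I'll refine it with a silhouette fit.

```bash
cat >> h.py <<'E'
def blk(im,box):
    u0,v0,u1,v1=box; m=(im[v0:v1,u0:u1].max(2)<60).astype(np.uint8)
    n,l,s,_=cv2.connectedComponentsWithStats(m); k=1+np.argmax(s[1:,4]); x,y,w,h=s[k,:4]
    return np.array([x+u0,y+v0,x+u0+w-1,y+v0+h-1],float),cv2.minAreaRect(np.argwhere(l==k)[:,::-1].astype(np.float32))
E
python3 - <<'E'
from h import *
import h,pickle
from scipy.optimize import least_squares
c=pickle.load(open('w1.pkl','rb'));im=cv2.imread('pics/w1raw.png')
b,r=blk(im,(295,190,345,290));print(b,r)
cor=[(x,y,z) for x in(-.007,.007) for y in(-.025,.025) for z in(.0445,.0705)]
def f(p):
    h.RACK[0],h.RACK[1]=p; q=proj(c,[rack(k) for k in cor],True); return np.r_[q.min(0),q.max(0)]-b
s=least_squares(f,RACK[:2]);print(s.x,s.fun)
h.RACK[:2]=s.x
plan(rack((0,0,.07)),barR()); plan(rack((0,0,.041)),barR(),1)
E
```

```text
[310. 200. 330. 271.] ((25.0, 45.5), (71.0, 20.0), 90.0)
[0.6387 0.0932] [-0.3142 -2.6846  0.5801  2.7457]
n 3 travel [-0.3  0.4 27.2] rot [ 0.01 -0.04  0.03] | total dp(tool) [-1.   1.1 81.6]
n 1 travel [ -1.1   1.  110.6] rot [ 0.03 -0.11  0.1 ] | total dp(tool) [ -1.1   1.  110.6]
```

```bash
sed -i 's/^RACK=.*/RACK=[.6387,.0932,-.1459]/' h.py
```

>>> {"name": "send_rows", "arguments": {"motion": [{"gripper": 50,"travel": [-1,1,30],"rotation": [0,-0.1,0.1]},{"gripper": 50,"travel": [0,0,30],"rotation": [0,0,0]},{"gripper": 50,"travel": [0,0,25],"rotation": [0,0,0]},{"gripper": 50,"travel": [0,0,15],"rotation": [0,0,0]},{"gripper": 50,"travel": [0,0,10],"rotation": [0,0,0]},{"gripper": 0,"travel": [0,0,0],"rotation": [0,0,0]},{"gripper": 0,"travel": [0,0,0],"rotation": [0,0,0]},{"gripper": 0,"travel": [0,0,0],"rotation": [0,0,0]},{"gripper": 0,"travel": [0,0,0],"rotation": [0,0,0]},{"gripper": 0,"travel": [0,0,0],"rotation": [0,0,0]},{"gripper": 0,"travel": [0,0,0],"rotation": [0,0,0]}], "newtons": 70}}

```text
t: 3.28
tcp_pos: [0.621, 0.0953, 0.0946]
tool_rot: [0.739, 0.638, 0.142, 0.164]
force: [-1.2, 1.6, 3.7]
finger_gap: 0.138
```

Run:
```python
from h import *
from station import manip
s=manip.sense();r=rackR(RACK[2]);print(s['t'],s['finger_gap'],s['force']@r,s['ft_torque'],'tcp in rack',(s['tcp_pos']-rack((0,0,0)))@r*1000)
cv2.imwrite('pics/w2.png',manip.snapshot('wrist')[120:420,170:470,::-1])
```

```text
3.2833 0.13824583767223536 [0.2967 1.3969 3.9252] [0.3028 0.2349 0.1127] tcp in rack [ 0.1019 -0.4864 42.5003]
```

>>> {"name": "send_rows", "arguments": {"motion": [{"gripper": 0,"travel": [0,0,0],"rotation": [0,0,0]},{"gripper": 0,"travel": [0,0,-3],"rotation": [0,0,0]},{"gripper": 0,"travel": [0,0,-3],"rotation": [0,0,0]}]}}

```text
t: 3.58
tcp_pos: [0.6179, 0.0951, 0.0986]
tool_rot: [0.74, 0.638, 0.141, 0.164]
force: [0.5, 0.3, -1.3]
finger_gap: 0.13
```

>>> {"name": "send_rows", "arguments": {"motion": [{"gripper": 0,"travel": [0,0,-4],"rotation": [0,0,0]},{"gripper": 0,"travel": [0,0,-5],"rotation": [0,0,0]},{"gripper": 0,"travel": [0,0,-10],"rotation": [0,0,0]}]}}

```text
t: 3.83
tcp_pos: [0.6096, 0.0963, 0.1156]
tool_rot: [0.74, 0.638, 0.141, 0.163]
force: [0.8, -0.6, -1.3]
finger_gap: 0.13
```

>>> {"name": "send_rows", "arguments": {"motion": [{"gripper": 0,"travel": [0,0,-20],"rotation": [0,0,0]},{"gripper": 0,"travel": [0,0,-35],"rotation": [0,0,0]},{"gripper": 0,"travel": [0,0,-30],"rotation": [0,0,0]},{"gripper": 0,"travel": [0,0,0],"rotation": [0,0,0]},{"gripper": 0,"travel": [0,0,0],"rotation": [0,0,0]}]}}

```text
t: 4.25
tcp_pos: [0.5749, 0.102, 0.1956]
tool_rot: [0.739, 0.637, 0.143, 0.165]
force: [0.5, -0.6, -1.4]
finger_gap: 0.133
```

Run:
```python
from h import *
from station import manip
import pickle
s=manip.sense();r=rackR(RACK[2]);print(s['t'],s['finger_gap'],s['force'],'tcp in rack',(s['tcp_pos']-rack((0,0,0)))@r*1000)
pickle.dump(manip.calibration('wrist'),open('w3.pkl','wb'));im=manip.snapshot('wrist')[...,::-1]
cv2.imwrite('pics/w3raw.png',im);cv2.imwrite('pics/w3.png',cv2.resize(im[60:420,160:480],None,fx=1.6,fy=1.6))
plan([.52,.31,.12],downR(81.6))
```

```text
4.25 0.13347861936575287 [ 0.4745 -0.555  -1.3648] tcp in rack [  0.6443  -0.5793 153.6992]
n 6 travel [ 33.  -16.9   8.5] rot [ 4.18 -0.   -0.01] | total dp(tool) [ 197.8 -108.1   31.3]
```

View pics/w3.png

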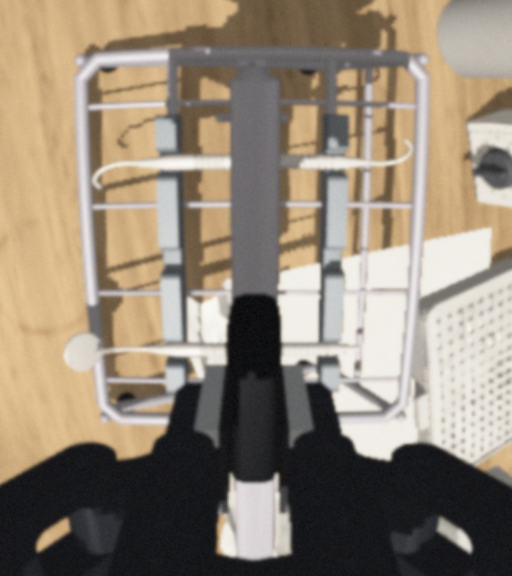

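The bar is held square in the fingers, with its left end at (255,72). The face holds only the scaler and the mirror, both undisturbed. Next I'll carry the bar to the bare worktop.

>>> {"name": "send_rows", "arguments": {"motion": [{"gripper": 0,"travel": [33,-16.9,8.5],"rotation": [4.18,0,0]},{"gripper": 0,"travel": [33,-16.9,8.5],"rotation": [4.18,0,0]},{"gripper": 0,"travel": [33,-16.9,8.5],"rotation": [4.18,0,0]},{"gripper": 0,"travel": [33,-16.9,8.5],"rotation": [4.18,0,0]},{"gripper": 0,"travel": [33,-16.9,8.5],"rotation": [4.18,0,0]},{"gripper": 0,"travel": [33,-16.9,8.5],"rotation": [4.18,0,0]},{"gripper": 0,"travel": [0,0,30],"rotation": [0,0,0]},{"gripper": 0,"travel": [0,0,30],"rotation": [0,0,0]},{"gripper": 0,"travel": [0,0,25],"rotation": [0,0,0]},{"gripper": 0,"travel": [0,0,10],"rotation": [0,0,0]},{"gripper": 0,"travel": [0,0,0],"rotation": [0,0,0]},{"gripper": 0,"travel": [0,0,0],"rotation": [0,0,0]}]}}

```text
t: 5.3
tcp_pos: [0.5199, 0.3098, 0.0229]
tool_rot: [0.757, 0.653, -0.001, -0.001]
force: [0.3, 0.2, -0.6]
finger_gap: 0.136
```

Run:
```python
from h import *
plan([.52,.31,.015],downR(81.6),1)
```

```text
n 1 travel [0.3 0.1 7.9] rot [-0.16  0.04 -0.08] | total dp(tool) [0.3 0.1 7.9]
```

>>> {"name": "send_rows", "arguments": {"motion": [{"gripper": 0,"travel": [0,0,4],"rotation": [-0.16,0,0]},{"gripper": 0,"travel": [0,0,2],"rotation": [0,0,0]},{"gripper": 0,"travel": [0,0,1],"rotation": [0,0,0]},{"gripper": 0,"travel": [0,0,0],"rotation": [0,0,0]}]}}

```text
t: 5.63
tcp_pos: [0.5205, 0.3102, 0.0176]
tool_rot: [0.757, 0.653, 0.001, 0.001]
force: [0.1, 0.0, -1.3]
finger_gap: 0.133
```

>>> {"name": "send_rows", "arguments": {"motion": [{"gripper": 0,"travel": [0,0,1],"rotation": [0,0,0]},{"gripper": 0,"travel": [0,0,0],"rotation": [0,0,0]}]}}

```text
t: 5.8
tcp_pos: [0.5203, 0.3102, 0.0162]
tool_rot: [0.757, 0.653, 0.001, 0.001]
force: [-0.2, -0.4, -1.2]
finger_gap: 0.132
```

>>> {"name": "send_rows", "arguments": {"motion": [{"gripper": 0,"travel": [0,0,1],"rotation": [0,0,0]},{"gripper": 0,"travel": [0,0,0],"rotation": [0,0,0]}]}}

```text
t: 5.97
tcp_pos: [0.5205, 0.3102, 0.0155]
tool_rot: [0.757, 0.653, 0.001, 0.001]
force: [0.2, -0.1, 3.3]
finger_gap: 0.131
```

>>> {"name": "send_rows", "arguments": {"motion": [{"gripper": 0,"travel": [0,0,1],"rotation": [0,0,0]},{"gripper": 0,"travel": [0,0,0],"rotation": [0,0,0]}]}}

```text
t: 6.13
tcp_pos: [0.5207, 0.3102, 0.0154]
tool_rot: [0.757, 0.653, 0.001, 0.001]
force: [-0.7, -2.0, 9.2]
finger_gap: 0.13
```

>>> {"name": "send_rows", "arguments": {"motion": [{"gripper": 0,"travel": [0,0,1],"rotation": [0,0,0]},{"gripper": 0,"travel": [0,0,0],"rotation": [0,0,0]}]}}

```text
t: 6.3
tcp_pos: [0.5209, 0.3102, 0.0153]
tool_rot: [0.757, 0.653, 0.001, 0.001]
force: [-2.8, -1.5, 15.3]
finger_gap: 0.13
```

>>> {"name": "send_rows", "arguments": {"motion": [{"gripper": 0,"travel": [0,0,-2],"rotation": [0,0,0]},{"gripper": 0,"travel": [0,0,0],"rotation": [0,0,0]},{"gripper": 40,"travel": [0,0,0],"rotation": [0,0,0]},{"gripper": 40,"travel": [0,0,0],"rotation": [0,0,0]},{"gripper": 40,"travel": [0,0,0],"rotation": [0,0,0]},{"gripper": 40,"travel": [0,0,-10],"rotation": [0,0,0]},{"gripper": 40,"travel": [0,0,-30],"rotation": [0,0,0]},{"gripper": 40,"travel": [0,0,-40],"rotation": [0,0,0]},{"gripper": 40,"travel": [0,0,-40],"rotation": [0,0,0]},{"gripper": 40,"travel": [0,0,-20],"rotation": [0,0,0]},{"gripper": 40,"travel": [0,0,0],"rotation": [0,0,0]},{"gripper": 40,"travel": [0,0,0],"rotation": [0,0,0]}]}}

```text
t: 7.3
tcp_pos: [0.5206, 0.3105, 0.1568]
tool_rot: [0.757, 0.653, 0.002, 0.001]
force: [-0.3, 0.6, -0.4]
finger_gap: 0.469
```

Run:
```python
from h import *
from station import manip
import pickle
s=manip.sense();print(s['t'],s['tcp_pos'],s['finger_gap'])
pickle.dump((s,manip.calibration('wrist')),open('w4.pkl','wb'));im=manip.snapshot('wrist')[...,::-1]
cv2.imwrite('pics/w4.png',im);print(blk(im,(270,130,370,330)))
# go over pusher: tool x along pusher
C=manip.calibration('scene')
plan([.54,-.257,.16],downR(13))
```

```text
7.3 [0.5206 0.3105 0.1568] 0.4685257011486891
(array([310., 193., 326., 255.]), ((48.0, 94.0), (62.0, 16.0), 90.0))
n 15 travel [-29.6  27.1  -0.3] rot [ 0.   -0.    4.57] | total dp(tool) [-557.8  103.8   -4.9]
```

View pics/w4.png

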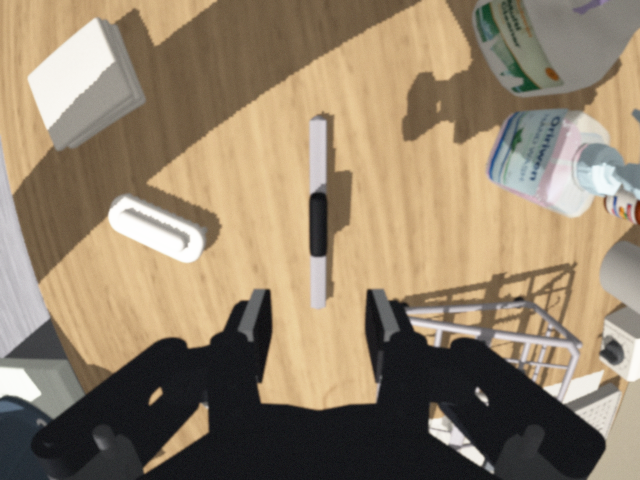

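The bar stands level, grip up, at (318,210), well clear of the rack and the brush. Next is the pusher.

>>> {"name": "send_rows", "arguments": {"motion": [{"gripper": 40,"travel": [-29.6,27.1,-3],"rotation": [0,0,4.57]},{"gripper": 40,"travel": [-29.6,27.1,-3],"rotation": [0,0,4.57]},{"gripper": 40,"travel": [-29.6,27.1,-3],"rotation": [0,0,4.57]},{"gripper": 40,"travel": [-29.6,27.1,0],"rotation": [0,0,4.57]},{"gripper": 40,"travel": [-29.6,27.1,0],"rotation": [0,0,4.57]},{"gripper": 40,"travel": [-29.6,27.1,0],"rotation": [0,0,4.57]},{"gripper": 40,"travel": [-29.6,27.1,0],"rotation": [0,0,4.57]},{"gripper": 40,"travel": [-29.6,27.1,0],"rotation": [0,0,4.57]},{"gripper": 40,"travel": [-29.6,27.1,0],"rotation": [0,0,4.57]},{"gripper": 40,"travel": [-29.6,27.1,0],"rotation": [0,0,4.57]},{"gripper": 40,"travel": [-29.6,27.1,0],"rotation": [0,0,4.57]},{"gripper": 40,"travel": [-29.6,27.1,0],"rotation": [0,0,4.57]}]}}

```text
t: 8.35
tcp_pos: [0.5899, -0.1494, 0.1614]
tool_rot: [0.973, 0.229, -0.001, -0.001]
force: [0.8, -0.1, 0.4]
finger_gap: 0.466
```

>>> {"name": "send_rows", "arguments": {"motion": [{"gripper": 40,"travel": [-29.6,27.1,0],"rotation": [0,0,4.57]},{"gripper": 40,"travel": [-29.6,27.1,0],"rotation": [0,0,4.57]},{"gripper": 40,"travel": [-29.6,27.1,0],"rotation": [0,0,4.57]},{"gripper": 40,"travel": [0,0,0],"rotation": [0,0,0]},{"gripper": 40,"travel": [0,0,0],"rotation": [0,0,0]},{"gripper": 40,"travel": [0,0,0],"rotation": [0,0,0]}]}}

```text
t: 8.85
tcp_pos: [0.5388, -0.2555, 0.1621]
tool_rot: [0.994, 0.113, -0.001, -0.001]
force: [0.4, 0.3, -0.3]
finger_gap: 0.466
```

Run:
```python
from h import *
from station import manip
import pickle
s=manip.sense();print(s['t'],s['tcp_pos'],s['finger_gap'],s['q'])
pickle.dump((s,manip.calibration('wrist')),open('w5.pkl','wb'));im=manip.snapshot('wrist')[...,::-1]
cv2.imwrite('pics/w5.png',im)
```

```text
8.85 [ 0.5388 -0.2555  0.1621] 0.4655212446978637 [-0.6308  0.548   1.5525  0.0016  1.0439  0.7129]
```

View pics/w5.png

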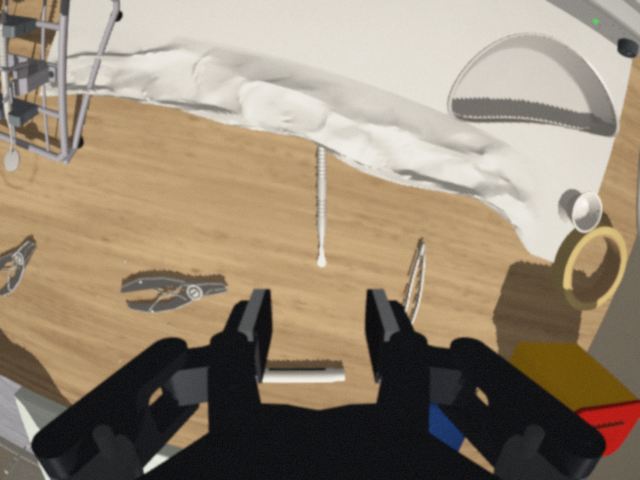

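The pusher runs from the near tip at (321,266) to (321,146), where its far end meets the towel edge. The tweezers are to its right at (415,280), and the marker is at (303,373).

Run:
```python
from h import *
import pickle
s,c=pickle.load(open('w5.pkl','rb'))
a=onz(c,321,266,.004,True);b=onz(c,321,146,.004,True);d=b-a;L=np.linalg.norm(d);d/=L
az=np.degrees(np.arctan2(d[1],d[0]));m=a+d*.0775
print(a,b,L,az,m)
for z in (.03,.002): plan([m[0],m[1],z],downR(az),1,s)
# bar: update expected pose from w4: centre of grip top
s4,c4=pickle.load(open('w4.pkl','rb'));print(onz(c4,318,224,.038,True), onz(c4,318,118,.014,True),onz(c4,318,307,.014,True))
```

```text
[ 0.4908 -0.2684  0.004 ] [ 0.5973 -0.2437  0.004 ] 0.10931129641805862 13.048839579523547 [ 0.5663 -0.2509  0.004 ]
n 1 travel [ 27.9   2.  132.1] rot [-0.17  0.04 -0.09] | total dp(tool) [ 27.9   2.  132.1]
n 1 travel [ 27.9   2.1 160.1] rot [-0.17  0.04 -0.09] | total dp(tool) [ 27.9   2.1 160.1]
[0.5214 0.3115 0.038 ] [0.5337 0.3933 0.014 ] [0.509  0.2274 0.014 ]
```

Run:
```python
from h import *
im=cv2.imread('pics/w5.png');z=cv2.resize(im[80:280,270:400],None,fx=3,fy=3,interpolation=cv2.INTER_CUBIC)
s=cv2.imread('pics/side0.png');z2=cv2.resize(s[250:320,370:440],None,fx=6,fy=6,interpolation=cv2.INTER_CUBIC)
o=np.zeros((600,810,3),np.uint8);o[:,:390]=z;o[:420,390:810]=z2;cv2.imwrite('pics/z5.png',o[:,:800])
```

```text
(no output)
```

View pics/z5.png

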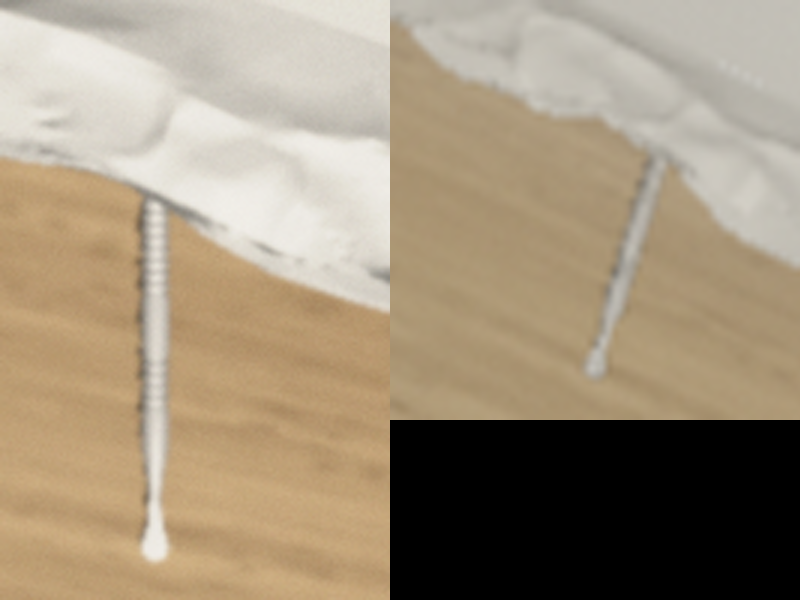

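The pusher's far 46 mm is hidden under the towel edge. I'll grip 68 mm from its near tip, which is 9.5 mm short of the middle, with the fingers opened narrowly. Then I'll draw it back low along its length before lifting.

>>> {"name": "send_rows", "arguments": {"motion": [{"gripper": 25,"travel": [8,2,30],"rotation": [-0.17,0,-0.1]},{"gripper": 25,"travel": [10.4,0,35],"rotation": [0,0,0]},{"gripper": 25,"travel": [0,0,35],"rotation": [0,0,0]},{"gripper": 25,"travel": [0,0,30],"rotation": [0,0,0]},{"gripper": 25,"travel": [0,0,15],"rotation": [0,0,0]},{"gripper": 25,"travel": [0,0,5],"rotation": [0,0,0]},{"gripper": 25,"travel": [0,0,0],"rotation": [0,0,0]},{"gripper": 25,"travel": [0,0,0],"rotation": [0,0,0]}]}}

```text
t: 9.57
tcp_pos: [0.5594, -0.2537, 0.0143]
tool_rot: [0.993, 0.115, 0.001, 0.002]
force: [0.8, -0.5, 0.4]
finger_gap: 0.294
```

Run:
```python
from h import *
import pickle
from station import manip
s,c=pickle.load(open('w5.pkl','rb'))
a=onz(c,321,266,.004,True);b=onz(c,321,146,.004,True);d=(b-a)/np.linalg.norm(b-a);m=a+d*.068
plan([m[0],m[1],.002],downR(13.05),1);print(manip.sense()['force'])
c=manip.calibration('wrist');im=manip.snapshot('wrist')[...,::-1]
cv2.imwrite('pics/w6.png',cv2.resize(im[100:400,200:440],None,fx=2,fy=2))
```

```text
n 1 travel [-2.2 -1.2 12.3] rot [ 0.22 -0.11  0.15] | total dp(tool) [-2.2 -1.2 12.3]
[ 0.7827 -0.4599  0.3561]
```

View pics/w6.png

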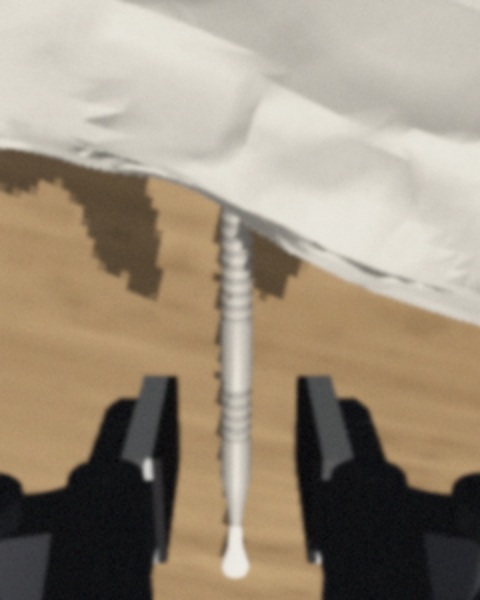

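The fingers straddle the pusher, clear of the towel. Now I'll lower, close, and draw it back.

>>> {"name": "send_rows", "arguments": {"motion": [{"gripper": 25,"travel": [-2,-1,8],"rotation": [0.2,0,0.15]},{"gripper": 25,"travel": [0,0,4],"rotation": [0,0,0]},{"gripper": 0,"travel": [0,0,0],"rotation": [0,0,0]},{"gripper": 0,"travel": [0,0,0],"rotation": [0,0,0]},{"gripper": 0,"travel": [0,0,0],"rotation": [0,0,0]},{"gripper": 0,"travel": [0,0,0],"rotation": [0,0,0]}], "newtons": 40}}

```text
t: 10.12
tcp_pos: [0.5565, -0.2543, 0.0022]
tool_rot: [0.994, 0.113, 0.001, 0.0]
force: [-0.1, -0.2, 0.5]
finger_gap: -0.004
```

>>> {"name": "send_rows", "arguments": {"motion": [{"gripper": 0,"travel": [-5,0,-1],"rotation": [0,0,0]},{"gripper": 0,"travel": [-15,0,0],"rotation": [0,0,0]},{"gripper": 0,"travel": [-15,0,0],"rotation": [0,0,0]},{"gripper": 0,"travel": [-15,0,0],"rotation": [0,0,0]},{"gripper": 0,"travel": [0,0,0],"rotation": [0,0,0]}]}}

```text
t: 10.53
tcp_pos: [0.5044, -0.2648, 0.0027]
tool_rot: [0.994, 0.112, -0.001, -0.001]
force: [0.0, 0.5, -0.6]
finger_gap: -0.003
```

>>> {"name": "send_rows", "arguments": {"motion": [{"gripper": 0,"travel": [0,0,-25],"rotation": [0,0,0]},{"gripper": 0,"travel": [0,0,-35],"rotation": [0,0,0]},{"gripper": 0,"travel": [0,0,-40],"rotation": [0,0,0]},{"gripper": 25,"travel": [0,0,-40],"rotation": [0,0,0]},{"gripper": 25,"travel": [0,0,0],"rotation": [0,0,0]},{"gripper": 25,"travel": [0,0,0],"rotation": [0,0,0]}]}}

```text
t: 11.03
tcp_pos: [0.5096, -0.2666, 0.1461]
tool_rot: [0.994, 0.113, 0.003, 0.003]
force: [0.3, -0.2, -0.8]
finger_gap: 0.295
```

Run:
```python
from h import *
import pickle
from station import manip
s=manip.sense();c=manip.calibration('wrist');pickle.dump((s,c),open('w7.pkl','wb'));im=manip.snapshot('wrist')[...,::-1]
cv2.imwrite('pics/w7.png',im);print(s['tcp_pos'],s['finger_gap'])
```

```text
[ 0.5096 -0.2666  0.1461] 0.2948788070225946
```

View pics/w7.png

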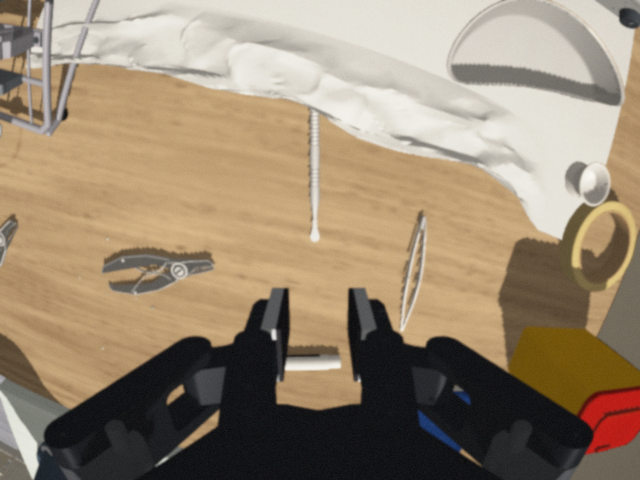

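Fingers shut on nothing. The pusher looks unmoved, with its near tip at (315,240) and the towel edge at (314,108). I'll check those numbers.

Run:
```python
from h import *
import pickle
for f,p in(('w5',[(321,266),(321,146)]),('w7',[(315,240),(314,108)])):
    s,c=pickle.load(open(f+'.pkl','rb'))
    for q in p: print(f,onz(c,*q,.004,True))
c=pickle.load(open('w7.pkl','rb'))[1];s=pickle.load(open('w7.pkl','rb'))[0]
Rt=R.from_quat(s['tool_rot']).as_matrix()
print('tcp px',proj(c,[s['tcp_pos'],s['tcp_pos']+Rt@[0,.0125,0],s['tcp_pos']-Rt@[0,.0125,0],s['tcp_pos']-Rt@[0,.0125,0.01]],True))
```

```text
w5 [ 0.4908 -0.2684  0.004 ]
w5 [ 0.5973 -0.2437  0.004 ]
w7 [ 0.4911 -0.2686  0.004 ]
w7 [ 0.5993 -0.2431  0.004 ]
tcp px [[319.2594 287.6902]
 [345.2337 287.5889]
 [293.2718 287.6318]
 [291.9379 296.6275]]
```

Run:
```python
from h import *
plan([.5573,-.2530,.012],downR(13.2),1)
```

```text
n 1 travel [ 50.3  -1.4 132.1] rot [ 0.11 -0.18 -0.25] | total dp(tool) [ 50.3  -1.4 132.1]
```

>>> {"name": "send_rows", "arguments": {"motion": [{"gripper": 0,"travel": [20,-1.4,25],"rotation": [0.1,-0.2,-0.2]},{"gripper": 0,"travel": [30,0,35],"rotation": [0,0,0]},{"gripper": 0,"travel": [0,0,35],"rotation": [0,0,0]},{"gripper": 0,"travel": [0,0,25],"rotation": [0,0,0]},{"gripper": 0,"travel": [0,0,10],"rotation": [0,0,0]},{"gripper": 0,"travel": [0,0,0],"rotation": [0,0,0]},{"gripper": 0,"travel": [0,0,0],"rotation": [0,0,0]}]}}

```text
t: 11.67
tcp_pos: [0.5521, -0.2527, 0.0152]
tool_rot: [0.993, 0.114, -0.002, -0.002]
force: [-0.1, -0.1, 0.1]
finger_gap: 0.001
```

>>> {"name": "send_rows", "arguments": {"motion": [{"gripper": 0,"travel": [0,0,2],"rotation": [0,0,0]},{"gripper": 0,"travel": [0,0,2],"rotation": [0,0,0]},{"gripper": 0,"travel": [0,0,0],"rotation": [0,0,0]}]}}

```text
t: 11.92
tcp_pos: [0.5534, -0.2537, 0.0134]
tool_rot: [0.993, 0.114, -0.0, -0.0]
force: [0.2, -0.0, -0.6]
finger_gap: 0.005
```

>>> {"name": "send_rows", "arguments": {"motion": [{"gripper": 0,"travel": [0,0,2],"rotation": [0,0,0]},{"gripper": 0,"travel": [0,0,0],"rotation": [0,0,0]}]}}

```text
t: 12.08
tcp_pos: [0.553, -0.2534, 0.0108]
tool_rot: [0.993, 0.114, -0.001, -0.0]
force: [-0.3, 0.1, -0.3]
finger_gap: 0.001
```

>>> {"name": "send_rows", "arguments": {"motion": [{"gripper": 0,"travel": [0,0,2],"rotation": [0,0,0]},{"gripper": 0,"travel": [0,0,0],"rotation": [0,0,0]}]}}

```text
t: 12.25
tcp_pos: [0.5527, -0.2531, 0.0082]
tool_rot: [0.993, 0.114, -0.001, -0.001]
force: [-0.1, -0.9, -0.0]
finger_gap: 0.0
```

>>> {"name": "send_rows", "arguments": {"motion": [{"gripper": 0,"travel": [0,0,2],"rotation": [0,0,0]},{"gripper": 0,"travel": [0,0,0],"rotation": [0,0,0]}]}}

```text
t: 12.42
tcp_pos: [0.5526, -0.253, 0.0059]
tool_rot: [0.993, 0.114, -0.001, -0.001]
force: [-0.4, -0.1, -0.2]
finger_gap: -0.001
```

>>> {"name": "send_rows", "arguments": {"motion": [{"gripper": 0,"travel": [0,0,2],"rotation": [0,0,0]},{"gripper": 0,"travel": [0,0,0],"rotation": [0,0,0]}]}}

```text
t: 12.58
tcp_pos: [0.5526, -0.253, 0.0038]
tool_rot: [0.993, 0.114, -0.001, -0.001]
force: [0.2, -0.2, -0.2]
finger_gap: -0.005
```

Run:
```python
from station import manip
s=manip.sense();print(s)
```

```text
{'t': 12.5833, 'q': array([-6.12846346e-01,  7.91667462e-01,  1.60890653e+00, -5.30808168e-04,
        7.44468123e-01,  7.29081561e-01]), 'qd': array([-2.48824353e-03, -2.02220373e-03, -4.95742892e-05, -4.64376789e-04,
        5.73235704e-03,  4.09428897e-06]), 'tau': array([-2.03028537e-02, -4.75642633e+01, -1.02284619e+01, -3.53820924e-04,
       -3.03496560e-02,  6.72794300e-06]), 'tcp_pos': array([ 0.55255615, -0.2529828 ,  0.00375492]), 'tool_rot': array([ 0.99343571,  0.11437867, -0.00140768, -0.00101259]), 'force': array([ 0.24974285, -0.15748521, -0.16871845]), 'ft_torque': array([-0.02177931,  0.00969942, -0.01047932]), 'finger_gap': -0.004586932616999085}
```

No contact down to 4 mm, although the fingers should be on the handle. I'll find the rod by numbers in the current wrist, scene and side pictures.

```bash
cat >> h.py <<'E'
def rod(im,c,a,b,z,w=True,half=14,n=12):
    # sideways offset (mm) of the low-saturation rod from the line a-b (world xy at height z)
    hsv=cv2.cvtColor(im,cv2.COLOR_BGR2HSV); a=np.r_[a[:2],z];b=np.r_[b[:2],z]; d=(b-a)/np.linalg.norm(b-a); nrm=np.array([-d[1],d[0],0]); out=[]
    offs=np.arange(-half,half+.01,.5)
    for t in np.linspace(0,1,n):
        q=proj(c,[a+(b-a)*t+nrm*o*1e-3 for o in offs],w).astype(np.float32)
        px=cv2.remap(hsv,q[None,:,0],q[None,:,1],cv2.INTER_LINEAR)[0]
        k=(px[:,1]<60)&(px[:,2]>90)
        out.append((round(1000*t*np.linalg.norm(b-a)),round(offs[k].mean(),1) if k.any() else None,k.sum()*.5))
    return out
E
python3 - <<'E'
from h import *
import pickle
from station import manip
a=np.array([.4911,-.2686]);b=np.array([.5993,-.2431]);d=(b-a)/np.linalg.norm(b-a);a=a-d*.01
for f in('w5','w7'): print(f,rod(cv2.imread(f'pics/{f}.png'),pickle.load(open(f+'.pkl','rb'))[1],a,b,.004))
c=manip.calibration('wrist');im=manip.snapshot('wrist')[...,::-1].copy();cv2.imwrite('pics/w8.png',im);pickle.dump((0,c),open('w8.pkl','wb'))
print('now',rod(im,c,a,b,.004))
for n in('scene','side'):
    im=manip.snapshot(n)[...,::-1].copy();cv2.imwrite(f'pics/{n}8.png',im)
    print(n,rod(cv2.imread(f'pics/{n}0.png'),manip.calibration(n),a,b,.004,False))
E
```

```text
w5 [(0, None, np.float64(0.0)), (11, np.float64(0.0), np.float64(7.5)), (22, np.float64(0.0), np.float64(5.5)), (33, np.float64(0.0), np.float64(4.5)), (44, np.float64(0.0), np.float64(7.5)), (55, np.float64(-0.2), np.float64(8.0)), (66, np.float64(-0.2), np.float64(7.0)), (77, np.float64(-0.2), np.float64(8.0)), (88, np.float64(-0.2), np.float64(8.0)), (99, np.float64(-0.5), np.float64(7.5)), (110, np.float64(-2.8), np.float64(10.0)), (121, np.float64(-5.0), np.float64(18.5))]
w7 [(0, None, np.float64(0.0)), (11, np.float64(0.5), np.float64(7.5)), (22, np.float64(0.5), np.float64(5.5)), (33, np.float64(0.2), np.float64(5.0)), (44, np.float64(0.2), np.float64(8.0)), (55, np.float64(0.2), np.float64(8.0)), (66, np.float64(0.5), np.float64(7.5)), (77, np.float64(0.2), np.float64(8.0)), (88, np.float64(0.2), np.float64(8.0)), (99, np.float64(0.0), np.float64(7.5)), (110, np.float64(-2.2), np.float64(9.0)), (121, np.float64(-5.0), np.float64(18.5))]
now [(0, None, np.float64(0.0)), (11, np.float64(1.0), np.float64(5.5)), (22, None, np.float64(0.0)), (33, None, np.float64(0.0)), (44, None
[... 556 characters left out ...]
9.0)), (77, np.float64(0.0), np.float64(9.5)), (88, np.float64(0.0), np.float64(9.5)), (99, np.float64(0.0), np.float64(8.5)), (110, np.float64(-0.2), np.float64(9.0)), (121, np.float64(-4.8), np.float64(19.0))]
side [(0, None, np.float64(0.0)), (11, np.float64(-0.8), np.float64(9.0)), (22, np.float64(-0.8), np.float64(6.0)), (33, np.float64(-0.8), np.float64(7.0)), (44, np.float64(-1.0), np.float64(8.5)), (55, np.float64(-1.0), np.float64(9.5)), (66, np.float64(-1.5), np.float64(9.5)), (77, np.float64(-1.2), np.float64(9.0)), (88, np.float64(-1.5), np.float64(9.5)), (99, np.float64(-1.5), np.float64(9.5)), (110, np.float64(-3.1), np.float64(11.0)), (121, np.float64(-5.0), np.float64(18.5))]
```

>>> {"name": "send_rows", "arguments": {"motion": [{"gripper": 0,"travel": [0,0,2],"rotation": [0,0,0]},{"gripper": 0,"travel": [0,0,0],"rotation": [0,0,0]}]}}

```text
t: 12.9
tcp_pos: [0.5526, -0.253, 0.0019]
tool_rot: [0.993, 0.114, -0.001, -0.001]
force: [0.3, -0.1, 0.4]
finger_gap: 0.003
```

>>> {"name": "send_rows", "arguments": {"motion": [{"gripper": 0,"travel": [0,0,2],"rotation": [0,0,0]},{"gripper": 0,"travel": [0,0,0],"rotation": [0,0,0]}]}}

```text
t: 13.07
tcp_pos: [0.5526, -0.253, -0.0002]
tool_rot: [0.993, 0.114, -0.001, -0.001]
force: [-0.6, 0.2, -1.1]
finger_gap: 0.003
```

Run:
```python
from h import *
w=cv2.imread('pics/w8.png');s=cv2.imread('pics/side8.png');t=cv2.imread('pics/scene8.png')
o=np.zeros((600,800,3),np.uint8)
f=lambda i:cv2.resize(i,(400,300),interpolation=cv2.INTER_CUBIC)
o[:,:400]=cv2.resize(w[170:350,260:380],(400,600),interpolation=cv2.INTER_CUBIC)
o[:300,400:]=f(s[250:325,360:460]);o[300:,400:]=f(t[180:255,355:455]);cv2.imwrite('pics/c8.png',o)
```

```text
(no output)
```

View pics/c8.png

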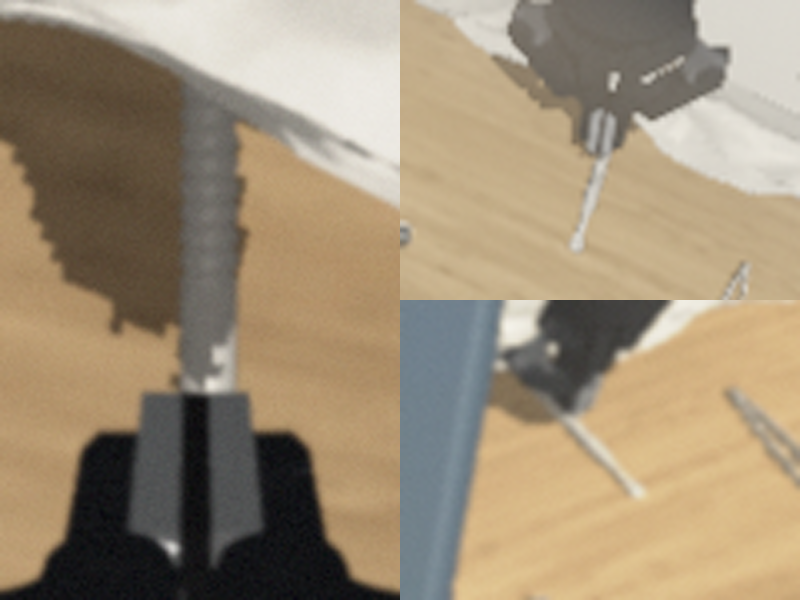

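Crop shows the shut pads directly over the handle at (195,393), with the rod passing beneath them and a small gap left between the pads. There is still no contact at TCP z = 0, so the finger ends sit higher than the TCP value. I'll feel downward.

>>> {"name": "send_rows", "arguments": {"motion": [{"gripper": 0,"travel": [0,0,1.5],"rotation": [0,0,0]},{"gripper": 0,"travel": [0,0,0],"rotation": [0,0,0]}]}}

```text
t: 13.23
tcp_pos: [0.5526, -0.253, -0.0016]
tool_rot: [0.993, 0.114, -0.001, -0.001]
force: [0.1, -0.7, 0.5]
finger_gap: 0.001
```

>>> {"name": "send_rows", "arguments": {"motion": [{"gripper": 0,"travel": [0,0,1.5],"rotation": [0,0,0]},{"gripper": 0,"travel": [0,0,0],"rotation": [0,0,0]}]}}

```text
t: 13.4
tcp_pos: [0.5526, -0.253, -0.0031]
tool_rot: [0.993, 0.114, -0.001, -0.001]
force: [0.1, -0.4, 0.3]
finger_gap: -0.001
```

>>> {"name": "send_rows", "arguments": {"motion": [{"gripper": 0,"travel": [0,0,1.5],"rotation": [0,0,0]},{"gripper": 0,"travel": [0,0,0],"rotation": [0,0,0]}]}}

```text
t: 13.57
tcp_pos: [0.5526, -0.2531, -0.0046]
tool_rot: [0.993, 0.114, -0.001, -0.001]
force: [0.3, -1.0, -0.3]
finger_gap: 0.0
```

>>> {"name": "send_rows", "arguments": {"motion": [{"gripper": 0,"travel": [0,0,1.5],"rotation": [0,0,0]},{"gripper": 0,"travel": [0,0,0],"rotation": [0,0,0]}]}}

```text
t: 13.73
tcp_pos: [0.5526, -0.253, -0.0061]
tool_rot: [0.993, 0.114, -0.001, -0.001]
force: [-0.6, 0.4, 0.4]
finger_gap: 0.001
```

>>> {"name": "send_rows", "arguments": {"motion": [{"gripper": 0,"travel": [0,0,1],"rotation": [0,0,0]},{"gripper": 0,"travel": [0,0,0],"rotation": [0,0,0]}]}}

```text
t: 13.9
tcp_pos: [0.5526, -0.253, -0.007]
tool_rot: [0.993, 0.114, -0.001, -0.001]
force: [-0.3, 0.8, 1.1]
finger_gap: -0.002
```

>>> {"name": "send_rows", "arguments": {"motion": [{"gripper": 0,"travel": [0,0,1],"rotation": [0,0,0]},{"gripper": 0,"travel": [0,0,0],"rotation": [0,0,0]}]}}

```text
t: 14.07
tcp_pos: [0.5527, -0.2531, -0.008]
tool_rot: [0.993, 0.114, -0.001, -0.001]
force: [0.1, 0.0, -0.7]
finger_gap: -0.003
```

>>> {"name": "send_rows", "arguments": {"motion": [{"gripper": 0,"travel": [0,0,1],"rotation": [0,0,0]},{"gripper": 0,"travel": [0,0,0],"rotation": [0,0,0]}]}}

```text
t: 14.23
tcp_pos: [0.5527, -0.2531, -0.0089]
tool_rot: [0.993, 0.114, -0.001, -0.001]
force: [-0.4, -0.1, 1.1]
finger_gap: -0.002
```

>>> {"name": "send_rows", "arguments": {"motion": [{"gripper": 0,"travel": [0,0,1],"rotation": [0,0,0]},{"gripper": 0,"travel": [0,0,0],"rotation": [0,0,0]}]}}

```text
t: 14.4
tcp_pos: [0.5526, -0.253, -0.01]
tool_rot: [0.993, 0.114, -0.001, -0.001]
force: [0.1, -0.1, 0.4]
finger_gap: -0.001
```

Run:
```python
from h import *
from station import manip
D=manip.calibration('side');C=manip.calibration('scene')
for z in(-.01,.0038,.012,.02,.03): print(z,proj(D,[.5526,-.253,z]),proj(C,[.5526,-.253,z]))
# towel/bench: bar on table check via w4 (wrist), scene8
t=cv2.imread('pics/scene8.png')
import pickle
print('bar from side (grip top) ', 0)
for n,c in(('side',D),('scene',C)):
    p=proj(c,[[.5207,.311,.04]])[0];print(n,p)
    im=manip.snapshot(n)[...,::-1].copy();cv2.imwrite(f'pics/{n}9.png',im)
    u,v=p.astype(int)
    if 20<u<620 and 20<v<460: print(blk(im,(max(u-25,0),max(v-25,0),u+25,v+25)))
    # grip black top corners predicted for z range
    q=proj(c,[[.5207+x,.3105+y,z] for x in(-.007,.007) for y in(-.025,.025) for z in(.017,.043)]);print(q.min(0),q.max(0))
```

```text
-0.01 [[408.3906 293.676 ]] [[395.4292 212.9025]]
0.0038 [[408.9743 290.0676]] [[396.2709 209.8377]]
0.012 [[409.3254 287.8972]] [[396.7792 207.9867]]
0.02 [[409.6711 285.7604]] [[397.2811 206.1588]]
0.03 [[410.1076 283.0622]] [[397.9171 203.8429]]
bar from side (grip top)  0
side [215.321  202.6734]
(array([210., 200., 223., 213.]), ((26.567567825317383, 29.905405044555664), (16.39091682434082, 6.626115798950195), 35.53767776489258))
[206.4767 197.186 ] [225.5447 213.8221]
scene [167.2129 303.9197]
(array([180., 304., 180., 305.]), ((38.0, 26.5), (1.0, 0.0), -90.0))
[154.3767 295.9121] [182.6362 315.239 ]
```

Run:
```python
from h import *
from station import manip
a=np.array([.4911,-.2686]);d=np.array([.5993,-.2431])-a;d/=np.linalg.norm(d)
for n in('side','scene'):
    c=manip.calibration(n)
    for k in('0','8','9'):
        im=cv2.imread(f'pics/{n}{k}.png');g=cv2.cvtColor(im,cv2.COLOR_BGR2GRAY)
        L=np.arange(-4,116,4);q=proj(c,[np.r_[a+d*l/1000,.006] for l in L]).astype(np.float32)
        print(n,k,cv2.remap(g,q[None,:,0],q[None,:,1],cv2.INTER_LINEAR)[0].tolist())
s8=cv2.imread('pics/side8.png').astype(int);s9=cv2.imread('pics/side9.png').astype(int)
# finger columns: print gray vertical profile near col 400..420
for c0 in (406,410,414): print(c0,s8[276:302,c0].mean(1).astype(int).tolist(),'\n   ',s9[276:302,c0].mean(1).astype(int).tolist())
```

```text
side 0 [177, 182, 184, 170, 170, 160, 162, 172, 174, 170, 175, 173, 161, 154, 157, 171, 173, 170, 174, 168, 166, 166, 158, 158, 151, 155, 157, 148, 156, 167]
side 8 [202, 207, 209, 194, 195, 184, 186, 197, 199, 194, 199, 197, 185, 177, 180, 194, 195, 168, 140, 149, 163, 172, 166, 168, 172, 163, 121, 103, 104, 104]
side 9 [202, 207, 210, 195, 195, 185, 186, 197, 198, 194, 198, 197, 185, 177, 180, 172, 136, 144, 151, 150, 163, 173, 160, 125, 98, 99, 100, 100, 105, 108]
scene 0 [168, 178, 174, 170, 167, 165, 163, 167, 170, 171, 170, 170, 166, 163, 164, 163, 163, 165, 168, 167, 168, 167, 156, 161, 164, 163, 160, 160, 160, 166]
scene 8 [208, 218, 214, 209, 207, 206, 203, 207, 211, 212, 211, 211, 206, 201, 203, 202, 193, 172, 126, 106, 104, 106, 103, 88, 76, 69, 69, 76, 93, 103]
scene 9 [207, 218, 215, 209, 207, 205, 204, 206, 210, 212, 212, 210, 206, 200, 195, 166, 126, 88, 68, 65, 68, 69, 69, 73, 77, 79, 94, 107, 107, 112]
406 [100, 97, 94, 96, 93, 94, 95, 96, 101, 123, 134, 123, 136, 159, 168, 168, 167, 166, 160, 156, 169, 161, 156, 170, 182, 196] 
    [97, 98, 96, 94, 93, 93, 95, 96, 98, 112, 115, 123, 134, 145, 154, 136, 148, 167, 158, 156, 169, 161, 157, 168, 183, 195]
410 [100, 136, 148, 133, 118, 114, 119, 119, 125, 131, 134, 137, 137, 156, 192, 208, 200, 184, 177, 178, 169, 165, 170, 168, 163, 164] 
    [99, 98, 97, 94, 94, 104, 119, 120, 126, 130, 135, 138, 151, 160, 169, 175, 173, 176, 177, 178, 169, 164, 169, 167, 163, 164]
414 [102, 103, 101, 104, 104, 100, 96, 94, 96, 94, 96, 146, 164, 164, 161, 160, 161, 165, 168, 168, 168, 166, 165, 167, 169, 165] 
    [102, 99, 99, 101, 98, 97, 98, 94, 92, 94, 89, 88, 89, 92, 118, 150, 162, 165, 167, 169, 167, 165, 166, 168, 168, 166]
```

Side and scene profiles put the pad ends at about z = 9 mm while the TCP reads -10 mm. The earlier picture scales (grip and bar 4–7 % small) say the same, so the tool really sits about 15–19 mm farther back than its reading. I'll open here and feel down to the worktop astride the handle.

>>> {"name": "send_rows", "arguments": {"motion": [{"gripper": 25,"travel": [0,0,-6],"rotation": [0,0,0]},{"gripper": 25,"travel": [3,0,0],"rotation": [0,0,0]},{"gripper": 25,"travel": [0,0,0],"rotation": [0,0,0]},{"gripper": 25,"travel": [0,0,6],"rotation": [0,0,0]},{"gripper": 25,"travel": [0,0,2],"rotation": [0,0,0]},{"gripper": 25,"travel": [0,0,0],"rotation": [0,0,0]}]}}

```text
t: 15.0
tcp_pos: [0.555, -0.2519, -0.0128]
tool_rot: [0.993, 0.114, -0.002, -0.001]
force: [-0.1, 0.8, 0.1]
finger_gap: 0.292
```

>>> {"name": "send_rows", "arguments": {"motion": [{"gripper": 25,"travel": [0,0,1.5],"rotation": [0,0,0]},{"gripper": 25,"travel": [0,0,0],"rotation": [0,0,0]}]}}

```text
t: 15.17
tcp_pos: [0.5553, -0.2522, -0.0138]
tool_rot: [0.993, 0.114, -0.001, -0.001]
force: [-0.9, -0.6, 0.1]
finger_gap: 0.293
```

>>> {"name": "send_rows", "arguments": {"motion": [{"gripper": 25,"travel": [0,0,1],"rotation": [0,0,0]},{"gripper": 25,"travel": [0,0,0],"rotation": [0,0,0]}]}}

```text
t: 15.33
tcp_pos: [0.5555, -0.2524, -0.0145]
tool_rot: [0.993, 0.114, -0.001, -0.001]
force: [1.2, 0.4, -0.1]
finger_gap: 0.296
```

>>> {"name": "send_rows", "arguments": {"motion": [{"gripper": 25,"travel": [0,0,1],"rotation": [0,0,0]},{"gripper": 0,"travel": [0,0,0],"rotation": [0,0,0]},{"gripper": 0,"travel": [0,0,0],"rotation": [0,0,0]},{"gripper": 0,"travel": [0,0,0],"rotation": [0,0,0]},{"gripper": 0,"travel": [0,0,0],"rotation": [0,0,0]}], "newtons": 25}}

```text
t: 15.75
tcp_pos: [0.5557, -0.2524, -0.0153]
tool_rot: [0.993, 0.114, -0.001, -0.001]
force: [-0.8, 0.8, 0.1]
finger_gap: 0.073
```

Gripped (gap 6 mm). I'll regrip 3 mm deeper for a better hold.

>>> {"name": "send_rows", "arguments": {"motion": [{"gripper": 20,"travel": [0,0,0],"rotation": [0,0,0]},{"gripper": 20,"travel": [0,0,0],"rotation": [0,0,0]},{"gripper": 20,"travel": [0,0,1.5],"rotation": [0,0,0]},{"gripper": 20,"travel": [0,0,1],"rotation": [0,0,0]},{"gripper": 20,"travel": [0,0,0],"rotation": [0,0,0]}]}}

```text
t: 16.17
tcp_pos: [0.5554, -0.2523, -0.0181]
tool_rot: [0.993, 0.114, -0.001, -0.001]
force: [0.2, 0.6, 0.5]
finger_gap: 0.234
```

>>> {"name": "send_rows", "arguments": {"motion": [{"gripper": 0,"travel": [0,0,0],"rotation": [0,0,0]},{"gripper": 0,"travel": [0,0,0],"rotation": [0,0,0]},{"gripper": 0,"travel": [0,0,0],"rotation": [0,0,0]},{"gripper": 0,"travel": [0,0,0],"rotation": [0,0,0]}], "newtons": 45}}

```text
t: 16.5
tcp_pos: [0.5557, -0.2525, -0.0178]
tool_rot: [0.993, 0.114, -0.001, -0.001]
force: [-0.1, -0.6, 0.3]
finger_gap: 0.073
```

>>> {"name": "send_rows", "arguments": {"motion": [{"gripper": 0,"travel": [-5,0,-1],"rotation": [0,0,0]},{"gripper": 0,"travel": [-15,0,0],"rotation": [0,0,0]},{"gripper": 0,"travel": [-20,0,0],"rotation": [0,0,0]},{"gripper": 0,"travel": [-15,0,0],"rotation": [0,0,0]},{"gripper": 0,"travel": [0,0,-15],"rotation": [0,0,0]},{"gripper": 0,"travel": [0,0,-35],"rotation": [0,0,0]},{"gripper": 0,"travel": [0,0,-40],"rotation": [0,0,0]},{"gripper": 0,"travel": [0,0,-40],"rotation": [0,0,0]},{"gripper": 0,"travel": [0,0,-40],"rotation": [0,0,0]},{"gripper": 0,"travel": [0,0,0],"rotation": [0,0,0]},{"gripper": 0,"travel": [0,0,0],"rotation": [0,0,0]}]}}

```text
t: 17.42
tcp_pos: [0.5037, -0.2664, 0.1562]
tool_rot: [0.993, 0.114, 0.001, 0.002]
force: [-0.0, 0.3, -0.8]
finger_gap: 0.068
```

Run:
```python
from h import *
from station import manip
import pickle
s=manip.sense();c=manip.calibration('wrist');im=manip.snapshot('wrist')[...,::-1].copy();cv2.imwrite('pics/w9.png',im);pickle.dump((s,c),open('w9.pkl','wb'))
print(s['finger_gap'],s['tcp_pos'])
# rod in the hand: line along tool x at tool z=-.0138 (mid handle)
Rt=R.from_quat(s['tool_rot']).as_matrix();T=lambda p:s['tcp_pos']+Rt@np.array(p)
hsv=cv2.cvtColor(im,cv2.COLOR_BGR2HSV)
for L in (20,40,60,70,75,80,85,90,95,100):
    offs=np.arange(-14,14.1,.5);q=proj(c,[T((L/1000,o/1000,-.0138)) for o in offs],True).astype(np.float32)
    px=cv2.remap(hsv,q[None,:,0],q[None,:,1],cv2.INTER_LINEAR)[0];k=(px[:,1]<45)&(px[:,2]>70)
    print(L,offs[k].mean() if k.any() else None,k.sum()*.5,px[28].tolist(),q[28])
r=pushR()
plan(rack((-.011,0,.10+.018-.018)),r)
```

```text
0.06759956003120537 [ 0.5037 -0.2664  0.1562]
20 -0.5 6.5 [18, 18, 124] [319.4356 258.3765]
40 -0.5 6.5 [19, 20, 128] [319.4715 212.5889]
60 -0.5 4.5 [16, 22, 131] [319.4954 164.1075]
70 -0.5 3.5 [18, 22, 129] [319.502  139.3118]
75 2.55 5.0 [17, 18, 126] [319.5038 126.8681]
80 5.45 15.0 [17, 20, 131] [319.5047 114.4307]
85 5.25 18.0 [18, 18, 132] [319.5046 102.0275]
90 0.0 28.5 [20, 10, 237] [319.5035  89.6859]
95 0.0 28.5 [21, 19, 211] [319.5014  77.4322]
100 0.0 28.5 [22, 12, 233] [319.4984  65.2919]
n 10 travel [ 10.5 -36.3   2.8] rot [-0.47  2.48  2.11] | total dp(tool) [ 165.7 -337.2   12.1]
```

Run:
```python
from h import *
import pickle
from scipy.optimize import least_squares
from station import manip
C=manip.calibration('scene');D=manip.calibration('side')
w5=pickle.load(open('w5.pkl','rb'))[1];w7=pickle.load(open('w7.pkl','rb'))[1]
def tip(im,c,a=np.array([.4911,-.2686]),w=False): # refine near tip pixel: end of low-sat rod along line
    hsv=cv2.cvtColor(im,cv2.COLOR_BGR2HSV); d=np.array([.973,.229]);L=np.arange(-15,15,.5)
    q=proj(c,[np.r_[a+d*l/1000,0] for l in L],w).astype(np.float32);px=cv2.remap(hsv,q[None,:,0],q[None,:,1],cv2.INTER_LINEAR)[0]
    return px[:,1].tolist(),q
rs=[ray(C,414,228.5),ray(D,404.3,311.5)]
# precise tip px: from z5 panel: (595,372)->370+205/6,250+372/6
tipS=(370+205/6-.4,250+375/6-.4);tipC=(355+240/4-.4,180+195/4-.4);print(tipS,tipC)
rs=[ray(C,*tipC),ray(D,*tipS)]
print('scene+side',tri(rs)); print('+wrist',tri(rs+[ray(w5,321,266,True),ray(w7,315,240,True)]))
A=lambda u,v:(u/6+180-.42,v/6+165-.42); B=lambda u,v:(u/6+250-.42,v/6+155-.42)
obs=[(C,A(68,152),(1,1)),(C,A(620,42),(1,-1)),(C,A(730,500),(-1,-1)),(D,B(290,38),(1,1)),(D,B(58,345),(-1,1)),(D,B(405,566),(-1,-1)),(D,B(650,230),(1,-1))]
def f(p):
    r=[]
    for c,uv,(i,j) in obs: r+=list(proj(c,p[:3]+rackR(p[3])@np.array([i*p[4],j*p[5],0]))[0]-uv)
    return np.array(r)
s=least_squares(f,[.63,.09,.05,-.14,.09,.1]);print(s.x,np.abs(s.fun).max())
# grip centre triangulation scene/side/wrist1
w1=pickle.load(open('w1.pkl','rb'))
print('grip mid',tri([ray(C,*A(397,313)),ray(D,*B(303,228))]),tri([ray(C,*A(397,313)),ray(D,*B(303,228)),ray(w1,320,235.5,True)]),rack((0,0,.0575)))
```

```text
(403.7666666666667, 312.1) (414.6, 228.35)
scene+side (array([ 0.4916, -0.27  , -0.0008]), [np.float64(1.600080712561621e-05), np.float64(1.6000807125679605e-05)])
+wrist (array([ 0.4903, -0.2692,  0.0012]), [np.float64(0.000469104994093768), np.float64(0.0012302739008001103), np.float64(0.0007471496724057293), np.float64(0.00045881545626385754)])
[ 0.6395  0.0915  0.0531 -0.1495  0.0907  0.1053] 1.1975655645535994
grip mid (array([0.6151, 0.0958, 0.1045]), [np.float64(0.0003829108772928928), np.float64(0.00038291087729304467)]) (array([0.6152, 0.0955, 0.105 ]), [np.float64(0.0001981565969291962), np.float64(0.0008045509305835321), np.float64(0.0008662777761062966)]) [0.6147 0.0967 0.1081]
```

All cameras agree that the worktop is at z = 0, and they put the rack within 1–3 mm. So the offset lies in the fingers along tool z, and the gripped readings carry it. Next I'll check the slot's sideways position numerically in the earlier bar-off wrist picture.

Run:
```python
from h import *
import pickle
c=pickle.load(open('w3.pkl','rb'));im=cv2.imread('pics/w3raw.png');g=cv2.cvtColor(im,cv2.COLOR_BGR2GRAY)
def prof(x,y0,y1,z):
    Y=np.arange(y0,y1+.1,1.);acc=0
    for dx in(-3,-1.5,0,1.5,3):
        q=proj(c,[rack(((x+dx)/1000,y/1000,z/1000)) for y in Y],True).astype(np.float32);acc=acc+cv2.remap(g,q[None,:,0],q[None,:,1],cv2.INTER_LINEAR)[0].astype(int)
    return (acc/5).astype(int).tolist()
for x in(-42,42): print(x,'mid -14..14',prof(x,-14,14,29.5))
for x in(-60,-25,25,60): print(x,'sc 40..60',prof(x,40,60,24),'\n  mm -60..-40',prof(x,-60,-40,24))
```

```text
-42 mid -14..14 [214, 214, 214, 213, 201, 173, 137, 105, 84, 84, 94, 107, 131, 172, 189, 187, 182, 181, 184, 181, 174, 183, 202, 210, 211, 211, 211, 210, 210]
42 mid -14..14 [201, 202, 202, 201, 191, 167, 135, 100, 79, 75, 82, 92, 98, 115, 147, 177, 189, 190, 189, 183, 173, 177, 191, 199, 200, 201, 200, 199, 199]
-60 sc 40..60 [97, 116, 149, 169, 174, 174, 175, 182, 212, 229, 210, 184, 176, 177, 177, 176, 175, 166, 160, 164, 172] 
  mm -60..-40 [184, 184, 183, 182, 183, 183, 184, 186, 201, 221, 219, 190, 168, 172, 180, 183, 184, 183, 182, 182, 180]
-25 sc 40..60 [124, 122, 122, 122, 127, 153, 201, 229, 236, 234, 223, 197, 160, 132, 122, 121, 122, 131, 136, 138, 138] 
  mm -60..-40 [162, 182, 199, 202, 200, 202, 215, 230, 236, 233, 223, 199, 170, 161, 184, 210, 219, 220, 219, 220, 224]
25 sc 40..60 [184, 183, 183, 184, 182, 180, 184, 193, 194, 182, 167, 145, 138, 161, 178, 182, 169, 147, 150, 174, 181] 
  mm -60..-40 [108, 121, 140, 175, 214, 232, 234, 233, 235, 232, 219, 196, 168, 165, 200, 229, 237, 238, 238, 238, 238]
60 sc 40..60 [183, 182, 182, 180, 171, 159, 164, 188, 215, 222, 201, 183, 183, 183, 183, 181, 180, 181, 183, 183, 183] 
  mm -60..-40 [180, 185, 196, 211, 223, 227, 228, 228, 230, 231, 227, 222, 223, 224, 224, 223, 222, 220, 209, 195, 188]
```

The slot centre lies at y = -1.0 mm in my rack frame on both combs, and the yaw is right. Allowing for the rod sitting +0.5 mm off the axis, I'll aim the TCP at y = -1.5, x = -11, with a final z reading near 0.

Run:
```python
from h import *
plan(rack((-.011,-.0015,.11)),pushR(),12)
```

```text
n 12 travel [  8.4 -30.2   1.5] rot [-0.39  2.06  1.76] | total dp(tool) [ 161.2 -337.4    3.1]
```

>>> {"name": "send_rows", "arguments": {"motion": [{"gripper": 0,"travel": [8.4,-30.2,1.5],"rotation": [-0.39,2.06,1.76]},{"gripper": 0,"travel": [8.4,-30.2,1.5],"rotation": [-0.39,2.06,1.76]},{"gripper": 0,"travel": [8.4,-30.2,1.5],"rotation": [-0.39,2.06,1.76]},{"gripper": 0,"travel": [8.4,-30.2,1.5],"rotation": [-0.39,2.06,1.76]},{"gripper": 0,"travel": [8.4,-30.2,1.5],"rotation": [-0.39,2.06,1.76]},{"gripper": 0,"travel": [8.4,-30.2,1.5],"rotation": [-0.39,2.06,1.76]},{"gripper": 0,"travel": [8.4,-30.2,1.5],"rotation": [-0.39,2.06,1.76]},{"gripper": 0,"travel": [8.4,-30.2,1.5],"rotation": [-0.39,2.06,1.76]},{"gripper": 0,"travel": [8.4,-30.2,1.5],"rotation": [-0.39,2.06,1.76]},{"gripper": 0,"travel": [8.4,-30.2,1.5],"rotation": [-0.39,2.06,1.76]},{"gripper": 0,"travel": [8.4,-30.2,1.5],"rotation": [-0.39,2.06,1.76]},{"gripper": 0,"travel": [8.4,-30.2,1.5],"rotation": [-0.39,2.06,1.76]}]}}

```text
t: 18.47
tcp_pos: [0.5786, 0.0975, 0.148]
tool_rot: [0.975, -0.069, 0.21, 0.015]
force: [-0.0, -0.3, 0.2]
finger_gap: 0.067
```

>>> {"name": "send_rows", "arguments": {"motion": [{"gripper": 0,"travel": [0,0,0],"rotation": [0,0,0]},{"gripper": 0,"travel": [0,0,0],"rotation": [0,0,0]},{"gripper": 0,"travel": [0,0,0],"rotation": [0,0,0]}]}}

```text
t: 18.72
tcp_pos: [0.5793, 0.0955, 0.1488]
tool_rot: [0.975, -0.068, 0.21, 0.016]
force: [0.1, -0.1, -0.4]
finger_gap: 0.066
```

Run:
```python
from h import *
plan(rack((-.011,-.0015,.02)),pushR(),1)
plan(rack((-.011,-.0015,.0)),pushR(),1)
```

```text
n 1 travel [ 4.5 -4.8 89.1] rot [-0.05  0.73  0.33] | total dp(tool) [ 4.5 -4.8 89.1]
n 1 travel [  4.8  -4.8 109.1] rot [-0.05  0.73  0.33] | total dp(tool) [  4.8  -4.8 109.1]
```

>>> {"name": "send_rows", "arguments": {"motion": [{"gripper": 0,"travel": [4.8,-4.8,20],"rotation": [-0.05,0.73,0.33]},{"gripper": 0,"travel": [0,0,30],"rotation": [0,0,0]},{"gripper": 0,"travel": [0,0,25],"rotation": [0,0,0]},{"gripper": 0,"travel": [0,0,12],"rotation": [0,0,0]},{"gripper": 0,"travel": [0,0,0],"rotation": [0,0,0]},{"gripper": 0,"travel": [0,0,0],"rotation": [0,0,0]},{"gripper": 0,"travel": [0,0,0],"rotation": [0,0,0]}]}}

```text
t: 19.3
tcp_pos: [0.622, 0.0938, 0.0745]
tool_rot: [0.973, -0.072, 0.218, 0.016]
force: [-0.4, -0.3, -0.4]
finger_gap: 0.065
```

Run:
```python
from h import *
from station import manip
s=manip.sense();r=rackR(RACK[2]);print(s['force']@r,(s['tcp_pos']-rack((0,0,0)))@r*1000)
plan(rack((-.011,-.0015,.0)),pushR(),1)
# where are rod and middle notch in this view
c=manip.calibration('wrist');im=manip.snapshot('wrist')[...,::-1].copy();cv2.imwrite('pics/w10.png',im);g=cv2.cvtColor(im,cv2.COLOR_BGR2GRAY)
for x,z in((42,29.5),(42,40),(55,40),(-42,29.5),(70,40),(80,40)):
    q=proj(c,[rack((x/1000,y/1000,z/1000)) for y in range(-14,15)],True).astype(np.float32);print(x,z,cv2.remap(g,q[None,:,0],q[None,:,1],cv2.INTER_LINEAR)[0].tolist(),q[14])
```

```text
[-0.4337 -0.3276 -0.1924] [-7.24   -1.7959 23.8042]
n 1 travel [-3.9 -0.3 23.8] rot [-0.   -0.26 -0.1 ] | total dp(tool) [-3.9 -0.3 23.8]
42 29.5 [206, 205, 202, 203, 195, 158, 122, 86, 118, 217, 240, 248, 249, 246, 234, 210, 170, 168, 182, 109, 75, 84, 104, 115, 169, 188, 190, 189, 187] [315.0668 186.4217]
42 40 [205, 205, 203, 203, 202, 181, 140, 102, 135, 210, 237, 246, 248, 244, 231, 205, 164, 157, 144, 80, 83, 147, 169, 180, 188, 189, 187, 186, 187] [314.8686 190.2716]
55 40 [107, 107, 106, 110, 108, 105, 103, 106, 107, 102, 122, 228, 247, 242, 196, 116, 99, 96, 97, 97, 98, 98, 99, 97, 98, 100, 101, 102, 100] [314.7616 157.9211]
-42 29.5 [24, 23, 20, 23, 25, 22, 24, 26, 40, 162, 237, 243, 244, 240, 232, 217, 177, 75, 25, 24, 23, 24, 22, 25, 22, 25, 24, 23, 22] [315.8313 353.7527]
70 40 [216, 216, 218, 215, 216, 214, 178, 152, 212, 216, 244, 247, 250, 249, 249, 242, 215, 211, 212, 211, 211, 210, 210, 210, 211, 210, 210, 209, 210] [314.657 120.123]
80 40 [210, 177, 179, 179, 175, 176, 178, 177, 178, 179, 178, 190, 214, 214, 188, 179, 174, 177, 171, 116, 95, 147, 173, 174, 175, 175, 177, 177, 177] [314.5999  95.0068]
```

>>> {"name": "send_rows", "arguments": {"motion": [{"gripper": 0,"travel": [-3.9,-0.7,5],"rotation": [0,-0.26,-0.1]},{"gripper": 0,"travel": [0,0,5],"rotation": [0,0,0]},{"gripper": 0,"travel": [0,0,4],"rotation": [0,0,0]},{"gripper": 0,"travel": [0,0,0],"rotation": [0,0,0]}]}}

```text
t: 19.68
tcp_pos: [0.6248, 0.095, 0.0591]
tool_rot: [0.974, -0.071, 0.216, 0.016]
force: [0.3, -0.1, 0.8]
finger_gap: 0.067
```

>>> {"name": "send_rows", "arguments": {"motion": [{"gripper": 0,"travel": [0,0,3],"rotation": [0,0,0]},{"gripper": 0,"travel": [0,0,2],"rotation": [0,0,0]},{"gripper": 0,"travel": [0,0,0],"rotation": [0,0,0]}]}}

```text
t: 19.93
tcp_pos: [0.627, 0.0946, 0.0546]
tool_rot: [0.974, -0.071, 0.216, 0.016]
force: [-0.1, 0.3, -0.7]
finger_gap: 0.069
```

```bash
cat > st.py <<'E'
from h import *
from station import manip
s=manip.sense();r=rackR(RACK[2]);print(s['t'],s['finger_gap'],'F rack',s['force']@r,'pos rack',(s['tcp_pos']-rack((0,0,0)))@r*1000)
E
python3 st.py
```

```text
19.9333 0.06878280797141428 F rack [-0.4309  0.3054 -0.5985] pos rack [-11.2971  -0.3513   3.7301]
```

>>> {"name": "send_rows", "arguments": {"motion": [{"gripper": 0,"travel": [0,0.4,1.5],"rotation": [0,0,0]},{"gripper": 0,"travel": [0,0,1],"rotation": [0,0,0]},{"gripper": 0,"travel": [0,0,0],"rotation": [0,0,0]}]}}

```text
t: 20.18
tcp_pos: [0.6279, 0.094, 0.0526]
tool_rot: [0.974, -0.071, 0.216, 0.016]
force: [-0.9, 0.5, 0.3]
finger_gap: 0.071
```

>>> {"name": "send_rows", "arguments": {"motion": [{"gripper": 0,"travel": [0,0,1],"rotation": [0,0,0]},{"gripper": 0,"travel": [0,0,0],"rotation": [0,0,0]}]}}

```text
t: 20.35
tcp_pos: [0.6283, 0.0939, 0.0518]
tool_rot: [0.974, -0.071, 0.216, 0.016]
force: [0.2, -0.7, 0.1]
finger_gap: 0.069
```

```bash
python3 st.py
```

```text
20.35 0.06868807314446271 F rack [ 0.3648 -0.6954 -0.0092] pos rack [-11.1798  -0.7742   0.5426]
```

>>> {"name": "send_rows", "arguments": {"motion": [{"gripper": 0,"travel": [0,0,1],"rotation": [0,0,0]},{"gripper": 0,"travel": [0,0,0],"rotation": [0,0,0]}]}}

```text
t: 20.52
tcp_pos: [0.6287, 0.0939, 0.0511]
tool_rot: [0.974, -0.071, 0.216, 0.016]
force: [0.3, 0.0, 0.4]
finger_gap: 0.065
```

>>> {"name": "send_rows", "arguments": {"motion": [{"gripper": 0,"travel": [0,0,0.8],"rotation": [0,0,0]},{"gripper": 0,"travel": [0,0,0],"rotation": [0,0,0]}]}}

```text
t: 20.68
tcp_pos: [0.6287, 0.0939, 0.051]
tool_rot: [0.974, -0.071, 0.216, 0.016]
force: [-3.3, 0.8, 6.4]
finger_gap: 0.069
```

```bash
python3 st.py
```

```text
20.6833 0.06894578260455975 F rack [-0.3948  0.2691  7.2127] pos rack [-11.15    -0.7332  -0.3412]
```

The pusher touches the slot floor at z reading -0.3, against a predicted 0.2. Now I'll release and back out square to the face.

>>> {"name": "send_rows", "arguments": {"motion": [{"gripper": 0,"travel": [0,0,-0.8],"rotation": [0,0,0]},{"gripper": 22,"travel": [0,0,0],"rotation": [0,0,0]},{"gripper": 22,"travel": [0,0,0],"rotation": [0,0,0]},{"gripper": 22,"travel": [0,0,0],"rotation": [0,0,0]},{"gripper": 22,"travel": [0,0,-5],"rotation": [0,0,0]},{"gripper": 22,"travel": [0,0,-10],"rotation": [0,0,0]},{"gripper": 22,"travel": [0,0,-35],"rotation": [0,0,0]},{"gripper": 22,"travel": [0,0,-40],"rotation": [0,0,0]},{"gripper": 22,"travel": [0,0,-40],"rotation": [0,0,0]},{"gripper": 22,"travel": [0,0,-20],"rotation": [0,0,0]},{"gripper": 22,"travel": [0,0,0],"rotation": [0,0,0]},{"gripper": 22,"travel": [0,0,0],"rotation": [0,0,0]}]}}

```text
t: 21.68
tcp_pos: [0.5661, 0.1033, 0.1889]
tool_rot: [0.973, -0.071, 0.218, 0.015]
force: [0.0, 0.5, -0.2]
finger_gap: 0.256
```

```bash
python3 st.py
python3 - <<'E'
from h import *
from station import manip
import pickle
c=manip.calibration('wrist');im=manip.snapshot('wrist')[...,::-1].copy();cv2.imwrite('pics/w11.png',im);pickle.dump(c,open('w11.pkl','wb'));g=cv2.cvtColor(im,cv2.COLOR_BGR2GRAY)
Y=np.arange(-14,14.1,1)
for x in(-65,-55,-42,-30,-20,0,20,30,42,55,65): 
  for y0 in (0,50,-50):
    q=proj(c,[rack((x/1000,(y+y0)/1000,.0225)) for y in Y],True).astype(np.float32);v=cv2.remap(g,q[None,:,0],q[None,:,1],cv2.INTER_LINEAR)[0].astype(int)
    k=v>215; print(x,y0,Y[k].mean() if k.any() else None,k.sum(),v.tolist() if y0==0 and x in(-42,42) else '')
for x in range(-90,-40,4):
    q=proj(c,[rack((x/1000,-.001,.022))],True).astype(np.float32);print(x,g[int(q[0,1]),int(q[0,0])],end=' ')
for x in range(50,96,4):
    q=proj(c,[rack((x/1000,-.001,.022))],True).astype(np.float32);print(x,g[int(q[0,1]),int(q[0,0])],end=' ')
print();plan([.5206,.3105,.157],downR(81.6))
E
```

```text
21.6833 0.25586796977612636 F rack [-0.1448  0.4892 -0.1595] pos rack [-10.2624  -0.5287 151.4687]
-65 0 -0.5 4 
-65 50 None 0 
-65 -50 -1.0 1 
-55 0 -1.0 3 
-55 50 -1.5 2 
-55 -50 -1.5 2 
-42 0 -1.0 5 [178, 180, 180, 175, 161, 134, 108, 88, 92, 134, 193, 229, 239, 241, 236, 225, 194, 161, 144, 145, 160, 175, 177, 175, 176, 175, 175, 175, 173]
-42 50 -2.0 5 
-42 -50 -1.5 4 
-30 0 -1.0 3 
-30 50 -2.0 5 
-30 -50 -2.0 5 
-20 0 -0.5 4 
-20 50 -1.5 4 
-20 -50 -0.24 25 
0 0 -3.4210526315789473 19 
0 50 None 0 
0 -50 1.5 8 
20 0 -1.5 4 
20 50 -1.5 4 
20 -50 -0.24 25 
30 0 -1.5 4 
30 50 -1.5 4 
30 -50 -0.24 25 
42 0 -1.0 5 [196, 194, 196, 191, 173, 139, 111, 85, 80, 101, 168, 222, 240, 243, 239, 221, 185, 135, 109, 120, 157, 190, 197, 188, 188, 186, 186, 187, 186]
42 50 -2.0 5 
42 -50 -1.5 4 
55 0 -0.5 2 
55 50 -1.5 2 
55 -50 -0.037037037037037035 27 
65 0 -0.5 6 
65 50 None 0 
65 -50 0.0 29 
-90 189 -86 193 -82 217 -78 238 -74 241 -70 240 -66 239 -62 237 -58 231 -54 234 -50 236 -46 238 -42 240 50 240 54 237 58 246 62 246 66 247 70 247 74 241 78 177 82 159 86 129 90 219 94 158 
n 14 travel [  5.6 -15.9   2.6] rot [ 1.4  -1.41 -6.31] | total dp(tool) [ -80.5 -198.6   -3.9]
```

The pusher lies from x = -82 to +77 mm at y = -1 mm in both combs, so it is seated in the slot. The scaler and mirror lines are unchanged. Now I'll fetch the bar.

>>> {"name": "send_rows", "arguments": {"motion": [{"gripper": 40,"travel": [5.6,-15.9,2.6],"rotation": [1.4,-1.41,-6.31]},{"gripper": 40,"travel": [5.6,-15.9,2.6],"rotation": [1.4,-1.41,-6.31]},{"gripper": 40,"travel": [5.6,-15.9,2.6],"rotation": [1.4,-1.41,-6.31]},{"gripper": 40,"travel": [5.6,-15.9,2.6],"rotation": [1.4,-1.41,-6.31]},{"gripper": 40,"travel": [5.6,-15.9,2.6],"rotation": [1.4,-1.41,-6.31]},{"gripper": 40,"travel": [5.6,-15.9,2.6],"rotation": [1.4,-1.41,-6.31]},{"gripper": 40,"travel": [5.6,-15.9,2.6],"rotation": [1.4,-1.41,-6.31]},{"gripper": 40,"travel": [5.6,-15.9,2.6],"rotation": [1.4,-1.41,-6.31]},{"gripper": 40,"travel": [5.6,-15.9,2.6],"rotation": [1.4,-1.41,-6.31]},{"gripper": 40,"travel": [5.6,-15.9,2.6],"rotation": [1.4,-1.41,-6.31]},{"gripper": 40,"travel": [5.6,-15.9,2.6],"rotation": [1.4,-1.41,-6.31]},{"gripper": 40,"travel": [5.6,-15.9,2.6],"rotation": [1.4,-1.41,-6.31]}]}}

```text
t: 22.73
tcp_pos: [0.5464, 0.2897, 0.1598]
tool_rot: [0.823, 0.568, 0.031, 0.002]
force: [0.5, -0.1, 0.5]
finger_gap: 0.469
```

>>> {"name": "send_rows", "arguments": {"motion": [{"gripper": 40,"travel": [5.6,-15.9,2.6],"rotation": [1.4,-1.41,-6.31]},{"gripper": 40,"travel": [5.6,-15.9,2.6],"rotation": [1.4,-1.41,-6.31]},{"gripper": 40,"travel": [0,0,0],"rotation": [0,0,0]},{"gripper": 40,"travel": [0,0,0],"rotation": [0,0,0]},{"gripper": 40,"travel": [0,0,0],"rotation": [0,0,0]}]}}

```text
t: 23.15
tcp_pos: [0.5204, 0.3095, 0.1554]
tool_rot: [0.758, 0.653, -0.002, -0.0]
force: [0.8, -0.2, -0.4]
finger_gap: 0.473
```

Run:
```python
from h import *
from station import manip
import pickle
plan([.5208,.3103,.0075],R.from_quat([.757,.653,.001,.001]).as_matrix(),1)
c=manip.calibration('wrist');im=manip.snapshot('wrist')[...,::-1].copy();cv2.imwrite('pics/w12.png',im)
b,r=blk(im,(270,130,370,330));b4,r4=blk(cv2.imread('pics/w4.png'),(270,130,370,330));c4=pickle.load(open('w4.pkl','rb'))[1]
for cc,bb in((c,b),(c4,b4)): print(bb,onz(cc,(bb[0]+bb[2])/2,(bb[1]+bb[3])/2,.04,True))
print(r,r4)
```

```text
n 1 travel [  1.2   0.6 147.9] rot [-0.31  0.12 -0.09] | total dp(tool) [  1.2   0.6 147.9]
[312. 191. 328. 254.] [0.5221 0.312  0.04  ]
[310. 193. 326. 255.] [0.5214 0.312  0.04  ]
((50.0, 92.5), (63.0, 16.0), 90.0) ((48.0, 94.0), (62.0, 16.0), 90.0)
```

Bar is where I left it. Descending and gripping 8 mm deeper than before.

>>> {"name": "send_rows", "arguments": {"motion": [{"gripper": 40,"travel": [1.2,0.6,35],"rotation": [-0.31,0.12,-0.09]},{"gripper": 40,"travel": [0,0,40],"rotation": [0,0,0]},{"gripper": 40,"travel": [0,0,35],"rotation": [0,0,0]},{"gripper": 40,"travel": [0,0,25],"rotation": [0,0,0]},{"gripper": 40,"travel": [0,0,10],"rotation": [0,0,0]},{"gripper": 40,"travel": [0,0,3],"rotation": [0,0,0]},{"gripper": 40,"travel": [0,0,0],"rotation": [0,0,0]},{"gripper": 40,"travel": [0,0,0],"rotation": [0,0,0]}]}}

```text
t: 23.87
tcp_pos: [0.523, 0.3114, 0.0102]
tool_rot: [0.757, 0.654, 0.003, 0.002]
force: [-0.8, 0.1, 0.3]
finger_gap: 0.473
```

Run:
```python
from h import *
plan([.5208,.3103,.0075],R.from_quat([.757,.653,.001,.001]).as_matrix(),1)
```

```text
n 1 travel [-1.4 -2.   2.7] rot [ 0.21 -0.13  0.07] | total dp(tool) [-1.4 -2.   2.7]
```

>>> {"name": "send_rows", "arguments": {"motion": [{"gripper": 0,"travel": [0,0,0],"rotation": [0,0,0]},{"gripper": 0,"travel": [0,0,0],"rotation": [0,0,0]},{"gripper": 0,"travel": [0,0,0],"rotation": [0,0,0]},{"gripper": 0,"travel": [0,0,0],"rotation": [0,0,0]},{"gripper": 0,"travel": [0,0,0],"rotation": [0,0,0]},{"gripper": 0,"travel": [0,0,0],"rotation": [0,0,0]}], "newtons": 80}}

```text
t: 24.37
tcp_pos: [0.5224, 0.3117, 0.0107]
tool_rot: [0.757, 0.654, 0.003, 0.002]
force: [-0.6, -0.8, 6.1]
finger_gap: 0.137
```

Run:
```python
from h import *
from station import manip
s=manip.sense();print(s['t'],s['finger_gap'],s['force'],s['tcp_pos'],s['tool_rot'])
```

```text
24.3667 0.1365604293667751 [-0.5642 -0.8473  6.1377] [0.5224 0.3117 0.0107] [0.7565 0.654  0.0031 0.0016]
```

>>> {"name": "send_rows", "arguments": {"motion": [{"gripper": 0,"travel": [0,0,-15],"rotation": [0,0,0]},{"gripper": 0,"travel": [0,0,-35],"rotation": [0,0,0]},{"gripper": 0,"travel": [0,0,-40],"rotation": [0,0,0]},{"gripper": 0,"travel": [0,0,-40],"rotation": [0,0,0]},{"gripper": 0,"travel": [0,0,-20],"rotation": [0,0,0]},{"gripper": 0,"travel": [0,0,0],"rotation": [0,0,0]},{"gripper": 0,"travel": [0,0,0],"rotation": [0,0,0]}]}}

```text
t: 24.95
tcp_pos: [0.5215, 0.3115, 0.1607]
tool_rot: [0.756, 0.654, 0.004, 0.002]
force: [0.4, 0.3, -2.1]
finger_gap: 0.134
```

Run:
```python
from h import *
plan(rack((.0003,.0012,.13)),barR(),8)
from station import manip
print(manip.sense()['force'],manip.sense()['finger_gap'])
```

```text
n 8 travel [-24.7  11.8   0.6] rot [-3.07 -0.02  0.  ] | total dp(tool) [-197.8   92.9  -13.1]
[ 0.4319  0.281  -2.0571] 0.13430041436119533
```

>>> {"name": "send_rows", "arguments": {"motion": [{"gripper": 0,"travel": [-24.7,11.8,0.6],"rotation": [-3.07,0,0]},{"gripper": 0,"travel": [-24.7,11.8,0.6],"rotation": [-3.07,0,0]},{"gripper": 0,"travel": [-24.7,11.8,0.6],"rotation": [-3.07,0,0]},{"gripper": 0,"travel": [-24.7,11.8,0.6],"rotation": [-3.07,0,0]},{"gripper": 0,"travel": [-24.7,11.8,0.6],"rotation": [-3.07,0,0]},{"gripper": 0,"travel": [-24.7,11.8,0.6],"rotation": [-3.07,0,0]},{"gripper": 0,"travel": [-24.7,11.8,0.6],"rotation": [-3.07,0,0]},{"gripper": 0,"travel": [-24.7,11.8,0.6],"rotation": [-3.07,0,0]},{"gripper": 0,"travel": [0,0,0],"rotation": [0,0,0]},{"gripper": 0,"travel": [0,0,0],"rotation": [0,0,0]},{"gripper": 0,"travel": [0,0,0],"rotation": [0,0,0]}]}}

```text
t: 25.87
tcp_pos: [0.5832, 0.1022, 0.1702]
tool_rot: [0.739, 0.639, 0.14, 0.161]
force: [0.2, 0.1, -1.3]
finger_gap: 0.134
```

```bash
python3 st.py
python3 - <<'E'
from h import *
import pickle
from station import manip
plan(rack((.0003,.0012,.065)),barR(),1)
c=manip.calibration('wrist');im=manip.snapshot('wrist')[...,::-1].copy();cv2.imwrite('pics/w13.png',im);pickle.dump(c,open('w13.pkl','wb'))
# bar end / lateral in tool frame, compared with w3
def look(im,cc,zb,tag):
    s=None;M=cc['cam_to_world']
    g=cv2.cvtColor(im,cv2.COLOR_BGR2GRAY)
    # column profile straight up the image along bar u=318..320
    print(tag,'v profile',[int(g[v,316:323].mean()) for v in range(80,270,5)]); 
    for v in(130,180,220): print(v,[int(x) for x in g[v,296:344:2]])
look(im,c,0,'now');look(cv2.imread('pics/w3raw.png'),pickle.load(open('w3.pkl','rb')),0,'w3')
E
```

```text
25.8667 0.1344168662436955 F rack [-0.4243  0.1127 -1.2795] pos rack [ -2.7136   0.8598 127.3214]
n 1 travel [ 0.3  3.5 62.3] rot [-0.41 -0.05 -0.01] | total dp(tool) [ 0.3  3.5 62.3]
now v profile [96, 94, 112, 102, 102, 98, 104, 110, 111, 111, 111, 112, 110, 110, 109, 109, 110, 109, 110, 109, 107, 108, 110, 111, 108, 108, 108, 108, 109, 108, 107, 107, 108, 108, 65, 15, 14, 15]
130 [90, 92, 96, 106, 113, 110, 112, 108, 114, 112, 112, 113, 113, 111, 113, 114, 115, 113, 104, 99, 90, 92, 93, 95]
180 [97, 97, 106, 103, 113, 111, 110, 111, 113, 110, 106, 105, 109, 111, 114, 114, 111, 113, 104, 97, 96, 95, 118, 176]
220 [111, 124, 131, 111, 111, 112, 111, 105, 108, 109, 109, 111, 112, 110, 108, 111, 110, 110, 103, 99, 103, 102, 105, 116]
w3 v profile [92, 92, 103, 102, 99, 102, 106, 109, 109, 110, 109, 107, 107, 110, 108, 106, 108, 108, 108, 107, 108, 107, 106, 107, 108, 107, 107, 105, 106, 105, 106, 106, 105, 20, 14, 12, 15, 16]
130 [92, 93, 91, 94, 100, 108, 111, 112, 108, 112, 111, 112, 107, 112, 111, 116, 114, 114, 113, 100, 94, 94, 96, 118]
180 [173, 172, 174, 167, 126, 107, 113, 106, 107, 109, 107, 108, 109, 112, 110, 114, 115, 111, 111, 97, 91, 92, 113, 177]
220 [165, 161, 163, 153, 117, 104, 110, 105, 105, 109, 102, 106, 107, 106, 107, 113, 112, 110, 109, 131, 180, 190, 189, 192]
```

>>> {"name": "send_rows", "arguments": {"motion": [{"gripper": 0,"travel": [0.3,3.5,20],"rotation": [-0.41,0,0]},{"gripper": 0,"travel": [0,0,25],"rotation": [0,0,0]},{"gripper": 0,"travel": [0,0,15],"rotation": [0,0,0]},{"gripper": 0,"travel": [0,0,0],"rotation": [0,0,0]},{"gripper": 0,"travel": [0,0,0],"rotation": [0,0,0]},{"gripper": 0,"travel": [0,0,0],"rotation": [0,0,0]}]}}

```text
t: 26.42
tcp_pos: [0.6123, 0.0992, 0.119]
tool_rot: [0.738, 0.639, 0.143, 0.165]
force: [-0.7, 0.2, -1.6]
finger_gap: 0.134
```

```bash
python3 st.py
python3 - <<'E'
from h import *
plan(rack((.0003,.0012,.054)),barR(),1)
E
```

```text
26.4167 0.13406724860109406 F rack [-1.2732  0.0907 -1.1348] pos rack [ 2.1808  2.1193 68.543 ]
n 1 travel [-0.9 -1.9 14.5] rot [ 0.19 -0.1   0.07] | total dp(tool) [-0.9 -1.9 14.5]
```

>>> {"name": "send_rows", "arguments": {"motion": [{"gripper": 0,"travel": [-0.8,-1.5,6],"rotation": [0.19,-0.1,0]},{"gripper": 0,"travel": [0,0,4],"rotation": [0,0,0]},{"gripper": 0,"travel": [0,0,0],"rotation": [0,0,0]},{"gripper": 0,"travel": [0,0,0],"rotation": [0,0,0]},{"gripper": 0,"travel": [0,0,0],"rotation": [0,0,0]}]}}

```text
t: 26.83
tcp_pos: [0.6152, 0.0971, 0.1093]
tool_rot: [0.739, 0.638, 0.141, 0.164]
force: [-0.3, 0.2, -1.6]
finger_gap: 0.135
```

```bash
python3 st.py
python3 - <<'E'
from h import *
plan(rack((.0003,.0012,.051)),barR(),1)
E
```

```text
26.8333 0.1350445674982548 F rack [-0.9228  0.145  -1.3223] pos rack [ 0.9745  0.444  58.3729]
n 1 travel [ 0.8 -0.7  7.4] rot [0.02 0.03 0.  ] | total dp(tool) [ 0.8 -0.7  7.4]
```

Aligned within 1 mm. Now I'll push in stages and watch the force.

>>> {"name": "send_rows", "arguments": {"motion": [{"gripper": 0,"travel": [0.6,-0.5,4],"rotation": [0,0,0]},{"gripper": 0,"travel": [0,0,4],"rotation": [0,0,0]},{"gripper": 0,"travel": [0,0,2],"rotation": [0,0,0]},{"gripper": 0,"travel": [0,0,0],"rotation": [0,0,0]}]}}

```text
t: 27.17
tcp_pos: [0.6192, 0.0972, 0.0994]
tool_rot: [0.739, 0.638, 0.141, 0.164]
force: [0.2, 1.3, -1.0]
finger_gap: 0.138
```

```bash
python3 st.py
```

```text
27.1667 0.13805650038594994 F rack [-0.4435  1.3462 -0.8595] pos rack [ 0.2972  1.0851 47.7003]
```

>>> {"name": "send_rows", "arguments": {"motion": [{"gripper": 0,"travel": [0,0,2],"rotation": [0,0,0]},{"gripper": 0,"travel": [0,0,2],"rotation": [0,0,0]}]}}

```text
t: 27.33
tcp_pos: [0.6211, 0.0974, 0.0965]
tool_rot: [0.739, 0.638, 0.142, 0.164]
force: [-1.1, -1.2, 0.5]
finger_gap: 0.138
```

```bash
python3 st.py
```

```text
27.3333 0.138372948514282 F rack [-0.5873 -1.3031  0.8309] pos rack [ 0.7955  1.5592 44.2959]
```

>>> {"name": "send_rows", "arguments": {"motion": [{"gripper": 0,"travel": [0,0,2],"rotation": [0,0,0]},{"gripper": 0,"travel": [0,0,2],"rotation": [0,0,0]}]}}

```text
t: 27.5
tcp_pos: [0.6223, 0.0966, 0.0921]
tool_rot: [0.739, 0.638, 0.141, 0.164]
force: [-0.4, 0.4, -1.0]
finger_gap: 0.138
```

```bash
python3 st.py
```

```text
27.5 0.13810497276615108 F rack [-0.7715  0.2961 -0.698 ] pos rack [ 0.164   0.9579 39.7952]
```

>>> {"name": "send_rows", "arguments": {"motion": [{"gripper": 0,"travel": [0,0,2],"rotation": [0,0,0]},{"gripper": 0,"travel": [0,0,0],"rotation": [0,0,0]},{"gripper": 0,"travel": [0,0,0],"rotation": [0,0,0]}]}}

```text
t: 27.75
tcp_pos: [0.6231, 0.0964, 0.0904]
tool_rot: [0.739, 0.638, 0.141, 0.164]
force: [0.4, 0.6, -0.3]
finger_gap: 0.137
```

```bash
python3 st.py
```

```text
27.75 0.1369137476007001 F rack [ 0.1282  0.6208 -0.3598] pos rack [ 0.1687  0.9417 37.8825]
```

>>> {"name": "send_rows", "arguments": {"motion": [{"gripper": 0,"travel": [0,0,1],"rotation": [0,0,0]},{"gripper": 0,"travel": [0,0,0],"rotation": [0,0,0]}]}}

```text
t: 27.92
tcp_pos: [0.6232, 0.0964, 0.0903]
tool_rot: [0.739, 0.638, 0.141, 0.164]
force: [-3.4, -0.6, 5.2]
finger_gap: 0.134
```

```bash
python3 st.py
```

```text
27.9167 0.13410218666234822 F rack [-0.7958 -1.0925  6.0621] pos rack [ 0.1369  0.9404 37.7518]
```

>>> {"name": "send_rows", "arguments": {"motion": [{"gripper": 0,"travel": [0,0,1],"rotation": [0,0,0]},{"gripper": 0,"travel": [0,0,0],"rotation": [0,0,0]}]}}

```text
t: 28.08
tcp_pos: [0.6232, 0.0964, 0.0902]
tool_rot: [0.739, 0.638, 0.141, 0.164]
force: [-6.9, -0.8, 11.8]
finger_gap: 0.136
```

```bash
python3 st.py
```

```text
28.0833 0.1360904850951995 F rack [-1.1478 -1.7553 13.5367] pos rack [ 0.175   0.9487 37.6807]
```

It meets a hard stop at z reading 37.7, against 37.8 expected for home. Now I'll relieve the press, open and retreat.

>>> {"name": "send_rows", "arguments": {"motion": [{"gripper": 0,"travel": [0,0,-1.5],"rotation": [0,0,0]},{"gripper": 0,"travel": [0,0,0],"rotation": [0,0,0]},{"gripper": 40,"travel": [0,0,0],"rotation": [0,0,0]},{"gripper": 40,"travel": [0,0,0],"rotation": [0,0,0]},{"gripper": 40,"travel": [0,0,0],"rotation": [0,0,0]},{"gripper": 40,"travel": [0,0,-10],"rotation": [0,0,0]},{"gripper": 40,"travel": [0,0,-25],"rotation": [0,0,0]},{"gripper": 40,"travel": [0,0,-40],"rotation": [0,0,0]},{"gripper": 40,"travel": [0,0,-35],"rotation": [0,0,0]},{"gripper": 40,"travel": [0,0,0],"rotation": [0,0,0]},{"gripper": 40,"travel": [0,0,0],"rotation": [0,0,0]},{"gripper": 40,"travel": [0,0,0],"rotation": [0,0,0]}]}}

```text
t: 29.08
tcp_pos: [0.5773, 0.1034, 0.1903]
tool_rot: [0.739, 0.638, 0.142, 0.164]
force: [0.6, 0.1, -0.4]
finger_gap: 0.472
```

```bash
python3 st.py
python3 - <<'E'
from h import *
import h,pickle
from scipy.optimize import least_squares
from station import manip
c=manip.calibration('wrist');im=manip.snapshot('wrist')[...,::-1].copy();cv2.imwrite('pics/w14.png',im)
c1=pickle.load(open('w1.pkl','rb'));im1=cv2.imread('pics/w1raw.png')
cor=np.array([(x,y,z) for x in(-.007,.007) for y in(-.025,.025) for z in(.0445,.0705)])
for cc,i in((c1,im1),(c,im)):
    p0=proj(cc,[rack((0,0,.0705))],True)[0].astype(int)
    b,r=blk(i,(p0[0]-28,p0[1]-50,p0[0]+28,p0[1]+48))
    f=lambda p:(lambda q:np.r_[q.min(0),q.max(0)]-b)(proj(cc,[rack(k*[1,p[3],1]+[p[0],p[1],p[2]]) for k in cor],True))
    g=lambda p:f(np.r_[p[:2],0,p[2]])
    s=least_squares(g,[0,0,1.],x_scale=[.001,.001,.1]);print('grip x,y off (mm)',s.x[:2]*1000,s.x[2],b,r[2],s.fun)
# instruments: bright line centres at slots
gr=cv2.cvtColor(im,cv2.COLOR_BGR2GRAY);Y=np.arange(-10,10.1,.5)
for x in(-55,-42,-30,-20,20,30,42,55):
    o=[]
    for y0 in(50,0,-50):
        q=proj(c,[rack((x/1000,(y+y0)/1000,.0225)) for y in Y],True).astype(np.float32);v=cv2.remap(gr,q[None,:,0],q[None,:,1],cv2.INTER_LINEAR)[0];k=v>np.maximum(205,0);o.append((float(Y[k].mean().round(1)) if k.any() else None,int(k.sum()),int(v.max())))
    print(x,o)
for n in('scene','side'):
    cc=manip.calibration(n);i=manip.snapshot(n)[...,::-1].copy();cv2.imwrite(f'pics/{n}F.png',i);i0=cv2.imread(f'pics/{n}0.png')
    for k in(i0,i):
        q=proj(cc,[rack((0,0,.0575))])[0].astype(int);b,r=blk(k,(q[0]-18,q[1]-14,q[0]+18,q[1]+14)) if n=='scene' else blk(k+0,(q[0]-18,q[1]-14,q[0]+18,q[1]+14));print(n,b,np.round(r[2],1))
E
```

```text
29.0833 0.47239149843217737 F rack [ 0.3765  0.2284 -0.6677] pos rack [  0.3914   1.1627 148.0267]
grip x,y off (mm) [-0.04    0.0326] 0.917402377361031 [310. 200. 330. 271.] 90.0 [-0.4283  0.0063  0.4286  0.    ]
grip x,y off (mm) [-1.0193 -0.016 ] 0.9030744772720479 [306. 202. 326. 273.] 90.0 [-0.5644  0.0087  0.5641 -0.    ]
-55 [(-1.5, 5, 226), (-0.5, 5, 232), (-1.5, 3, 218)]
-42 [(-1.5, 9, 241), (-1.0, 9, 242), (-0.7, 8, 240)]
-30 [(-1.8, 10, 244), (-1.0, 7, 227), (-0.4, 34, 244)]
-20 [(-1.8, 8, 227), (-1.0, 7, 227), (-0.4, 32, 241)]
20 [(-1.8, 8, 228), (-4.9, 18, 234), (-0.4, 33, 233)]
30 [(-1.8, 8, 230), (-4.8, 22, 234), (2.9, 22, 233)]
42 [(-2.0, 7, 232), (-1.2, 8, 232), (-1.8, 6, 221)]
55 [(-1.5, 5, 225), (-4.8, 22, 236), (2.5, 28, 231)]
scene [237. 219. 239. 220.] 45.0Traceback (most recent call last):
  File "<stdin>", line 24, in <module>
  File "h.py", line 41, in blk
    n,l,s,_=cv2.connectedComponentsWithStats(m); k=1+np.argmax(s[1:,4]); x,y,w,h=s[k,:4]
                                                     ~~~~~~~~~^^^^^^^^^
    return _wrapfunc(a, 'argmax', axis=axis, out=out, **kwds)
    return bound(*args, **kwds)
ValueError: attempt to get argmax of an empty sequence
```

Compared with the start picture, the grip is back within 1 mm in x and 0 mm in y, at the same apparent size and angle. All three instruments lie on their slot lines, and the arm is clear and still. Handing in.

```bash
python3 -c "
from station import manip
print(manip.sign_off())"
```

```text
the job is handed in; nothing more can be done
None
```

I handed the job in after about 29 s of robot time. The bar was unclipped and laid grip up on the bare worktop. The pusher was drawn out from under the towel edge and laid in the middle slot. The bar was then pressed back between its clips. The hand-in reported no verdict.

**Last checks:**
- **Bar:** It met a hard stop with the height reading at 37.7 mm, against 37.8 mm expected for home. After release, the wrist picture showed the grip within about 1 mm of its starting place, with the same angle and size. I did not measure the clip angles directly.
- **Pusher:** It lies in both combs within about 1 mm sideways and about 3 mm along the slope.
- **Scaler and mirror:** Both are still on their slot lines, judged from the wrist picture.
- **Bystanding tools:** I felt no contact with any of them, but I did not measure them again at the end.

**What failed or disagreed:**
- **First pusher grasp:** It closed on nothing. The finger ends sit roughly 17 mm short of the reported tool point along the fingers. I found this by feeling downward and from the side and scene pictures, and worked from gripped-contact readings after that.
- **Final grip comparison:** The scene and side comparison of the grip did not finish because the script errored. The end state therefore rests on the wrist picture and the force and height readings.

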